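Change the batch in the board dryer behind its locking toggle

TASK

The board dryer is running: first switch it off at its lever-lock toggle (lift the locking collar, flip the lever fully over, let the collar drop back and lock). With it off, take the dry basket down from its middle hook and stand it flat in the black out-tray, and hang every washed basket standing on the mat by its handle on the hooks, one to a hook, on both prongs. When all hang still, switch the dryer on again at the toggle, locked in the same way; leave everything else on the bench where it is.

Things in the scene. Friction and masses are not known exactly. Their poses are not given: they have to be found in the camera images.
- dryer: Board dryer: white blower base 150 x 420 x 50 mm with a grille, blower at the back, two end posts (y = +-198 mm, x = +65 mm) and a crossbar 200 mm high carrying three hooks, 130 mm apart along y, over the grille. Each hook is two parallel 8 mm rods (prongs), centres 60 mm apart, that turn up at the end. Fixed. Origin under the base's centre; its front, where the hooks point, is -x.
- switch_box: The dryer's switch box: grey enclosure 120 (x) x 90 (y) x 70 mm high, fixed to the bench, with one lever-lock toggle in the middle of its top. Origin under its centre, z up. The lever turns about an axis along the box's y, above the origin, 45 mm above the bench (25 mm under the box's top: the pivot). The lever ends in a 14 mm ball, its centre 97 mm from the pivot.
- lever (a joint): Angle of the toggle lever, 0 to 0.8 rad: 0 = ON, leaning 0.4 rad from upright towards the box's +x (away from the robot); 0.4 = upright; 0.8 = OFF, leaning 0.4 rad towards -x. It turns only while the collar is lifted, stays where it is left, and needs about 1 N at the collar.
- collar (a joint): Lift of the locking collar along the lever, 0 (down) to 0.014 m, against a spring (3 N down, 6.5 N at the top). Down, at either end of the swing, its cross pin sits in a notch of the steel gate and locks the lever; 11 mm of lift or more clear the gate. Let go within 0.04 rad of an end it drops and locks; in between it rests on the gate.
- collar_grip (a point): Middle of the collar: a black ribbed sleeve 33 mm across, 24 mm tall, on the lever, 62 mm from the pivot when down. z points up along the lever, y along the pivot axis. Grip it across y from above, the lever's tip between the fingers. Below it: the gate (top 43 mm above the pivot, 25 mm wide in y); above it only the 8 mm rod and ball tip.
- basket1: Small basket of bright stainless wire, 100 mm long (its y), 64 mm wide (x), tub 46 mm high, three circuit boards fixed in it, with a rigid arched handle over it that does not fold. Origin under the centre of its bottom, z up. 0.18 to 0.33 kg. A washed one, standing on the mat at the start; two or three of the three are there.
- basket2: Small basket of bright stainless wire, 100 mm long (its y), 64 mm wide (x), tub 46 mm high, three circuit boards fixed in it, with a rigid arched handle over it that does not fold. Origin under the centre of its bottom, z up. 0.18 to 0.33 kg. A washed one, standing on the mat at the start; two or three of the three are there.
- basket3: Small basket of bright stainless wire, 100 mm long (its y), 64 mm wide (x), tub 46 mm high, three circuit boards fixed in it, with a rigid arched handle over it that does not fold. Origin under the centre of its bottom, z up. 0.18 to 0.33 kg. A washed one, standing on the mat at the start; two or three of the three are there.
- basket1_handle (a point): Middle of basket 1's handle bar: a level round steel bar 11 mm thick, along the basket's y, 115 mm above the basket's bottom; carried at both ends by 6 mm uprights, 96 mm between centres, so 88 mm of it are clear. Axes as the basket's.
- basket2_handle (a point): Middle of basket 2's handle bar: a level round steel bar 11 mm thick, along the basket's y, 115 mm above the basket's bottom; carried at both ends by 6 mm uprights, 96 mm between centres, so 88 mm of it are clear. Axes as the basket's.
- basket3_handle (a point): Middle of basket 3's handle bar: a level round steel bar 11 mm thick, along the basket's y, 115 mm above the basket's bottom; carried at both ends by 6 mm uprights, 96 mm between centres, so 88 mm of it are clear. Axes as the basket's.
- dry_basket: A basket just like the washed ones (100 x 64 mm, handle bar's middle 115 mm above its bottom), already dry: it hangs on the dryer's middle hook at the start. Origin under the centre of its bottom, y along its length and bar, z up.
- dry_basket_handle (a point): Middle of the dry basket's handle bar: a level round steel bar 11 mm thick, along its basket's y, 115 mm above the basket's bottom; carried at both ends by 6 mm uprights, 96 mm between centres, so 88 mm of it are clear. Axes as the basket's.
- tray: Black out-tray for dry baskets, 120 (x) x 150 (y) mm, walls 4 mm thick and 22 mm high, floor 4 mm thick, fixed. Origin under its centre. A basket fits lengthwise along the tray's y with 20 mm to spare on each side.
- hook1 (a point): The y = -130 mm hook: where the middle of a hung basket's bar rests in the V dip of both prongs, midway between, 195.5 mm above the bench. Axes as the dryer's; the bar lies along y. The prongs' bottom is 16 mm below; their raised ends are 34 mm in front (-x), tops 30 mm above: a bar passes over them raised 36 to 52 mm; crossbar: front 55 mm behind (+x), top 4.5 mm above. 52 mm free between prongs.
- hook2 (a point): The middle hook: where the middle of a hung basket's bar rests in the V dip of both prongs, midway between, 195.5 mm above the bench. Axes as the dryer's; the bar lies along y. The prongs' bottom is 16 mm below; their raised ends are 34 mm in front (-x), tops 30 mm above: a bar passes over them raised 36 to 52 mm; crossbar: front 55 mm behind (+x), top 4.5 mm above. 52 mm free between prongs.
- hook3 (a point): The y = +130 mm hook: where the middle of a hung basket's bar rests in the V dip of both prongs, midway between, 195.5 mm above the bench. Axes as the dryer's; the bar lies along y. The prongs' bottom is 16 mm below; their raised ends are 34 mm in front (-x), tops 30 mm above: a bar passes over them raised 36 to 52 mm; crossbar: front 55 mm behind (+x), top 4.5 mm above. 52 mm free between prongs.
- breadboard: Bystander: black base plate 130 x 180 mm with a white breadboard and two small circuit modules. Origin under its centre.
- multimeter: Bystander: yellow handheld multimeter 180 x 90 x 40 mm, lying flat. Origin under its centre.
- spool: Bystander: spool of solder, 60 mm in diameter, 50 mm tall, standing. Origin under its centre.
- flux_bottle: Bystander: small clear bottle, 32 mm in diameter, 85 mm tall, among the baskets. Origin under its centre.
- screwdriver: Bystander: screwdriver 170 mm long, lying.
- pliers: Bystander: red-handled pliers 150 mm long, lying.
- swab_jar: Bystander: glass jar of swabs, 52 mm in diameter, 103 mm tall with the swabs. Origin under its centre.
Things that resemble listed ones, but are neither listed nor needed, are in the scene too. What is shaped like the basket2 but orange is not meant.

How it is judged:
By the outcome, as a careful person would: the job done as asked, in the order asked, and still so for the second after the job is handed in, with the robot touching nothing.
Of basket1, basket2, basket3 only 2 to 3 are there at a start; the rules pass over those that are not, and their reading is None.
At some moment in a run one of basket1, basket2, basket3, dry_basket may be knocked a few centimetres aside while the robot is not near it.
It also fails if it takes over 192 s, if anything falls off the work surface, if the arm or the gripper's body presses on something with over 40 N, if the wrist force passes 120 N, or if a joint passes its speed limit or range.

ROBOT

A 7-joint arm with a two-finger parallel gripper is mounted at the origin on the work surface. World frame = base frame: x ahead of the robot, y to its left, z up, the work surface at z = 0. Lengths are in m, angles in rad, forces in N, time in s.
With the tool pointing down it reaches from about 0.4 to 0.85 m from the base axis. Payload 10.4 kg.
Tool frame: the origin (TCP) lies at the very end of the fingers, on their centre line; the grasp point (between the pads) lies 19 mm behind it; z points along the fingers, y is the direction in which the jaws open and shut (so a half turn about z gives the same grasp; the last joint's range is limited). The gripper opens to 85 mm and grips with 20 to 120 N. Pads are 22 mm wide; open, the fingers measure 114 mm over their backs; the gripper's body (76 mm by 85 mm) begins 54 mm behind the grasp point. The pads swing forward as they close: fully open they stand 13 mm farther back than shut.
Start: joints at [-1.138, 0.332, -0.065, 1.46, 0.022, 1.35, -0.088], TCP at [0.275, 0.561, 0.231] pointing down, gripper open.
Joint ranges: [-2.6, 2.6], [-0.5, 2.12], [-1.47, 1.34], [0.16, 2.42], [-1.27, 4.41], [0.06, 2.06], [-2.6, 2.6]. Speed limits (rad/s): [2.22, 2.22, 2.79, 2.79, 3.14, 3.14, 3.14].

INTERFACE

Orientations are given as a unit quaternion [x, y, z, w].
In Python, from workcell import manip, camera, get_calibration gives the robot as it stands. The module is installed in compiled form; this text tells all that it offers.
- The arm moves only by the shell command python3 -m handwheel 'ROWS' [FORCE]. ROWS is a JSON object of lists of equal length, an entry for each row: "delta_pos": the shift along the world's x, y, z in m, a list of three; "rot": the turn, a rotation vector about the world's x, y, z in degrees, a list of three; "hand": the opening, from 0 (shut) to 1 (fully open). A call has 1 to 12 rows; each row is the pose to reach, as a shift and turn from the pose commanded when the call began; what a row does not reach only later rows make up. A row lasts 1/10 s, in which the tool goes at most 50 mm and 8.59 degrees, less where a joint would pass 70% of its speed; a pose out of reach is approached as far as the arm can. A call with a gripper value outside its range is refused whole. The fingers move at their own pace and stop on an object; FORCE is the grip in N (left out, the last holds). Time passes only in rows, so rows that repeat a pose let the fingers close. It gives the time, the measured TCP pose, the force and the opening at its end, in the units of the state.
- manip.get_obs(): the state, without advancing time (a new reading comes with each control period).
- camera(name): name is "side" or "top" or "wrist"; returns (picture, depth): 480x640x3 uint8, red, green, blue; 480x640 float32, m along the optical axis (not along the pixel's ray), 0 where there is no reading.
- get_calibration(name): a dict with "camera_matrix" (3x3 intrinsics, pixels), "k1" (the pictures are not rectified: a ray, as slopes to the right and down, at radius r is drawn at 1 + k1 r^2 times it, then the intrinsics apply), "eye" and "rotation" of the camera in the world. Camera axes: x right, y down, z forward; pixel columns grow to the right and rows downward; lengths in m; the calibration is good to about 2 mm. A picture is of the moment at which its call begins: read the wrist's pose just before it. get_calibration takes no time and is no camera call; for the wrist camera it gives the pose at the moment of the call.
- manip.hand_in(): hands the job in, once; it reports no verdict.
The state is a dict: "clock": time; "joint_pos": joint angles; "joint_velocities": joint speeds; "tau": joint torques, N m; "position": TCP position; "ee_rot": TCP orientation; "ft_force": force on the tool from outside, world axes, zero at the start; "torque": the same for the moment, N m; "grip_width": opening from 0.0 (shut) to 1.0 (fully open).
Only numpy, scipy, OpenCV 4.12 (cv2) and the standard library are available. Lean on these libraries where they do the work, as an engineer would, in place of code of your own. Each camera call takes 0.05 s, during which the arm holds its last target.

## Working session

There is one attempt and no reset: what is moved stays moved. The work goes in short steps, Python scripts to look and compute and a shell command to move; the robot and the scene stay as the last step left them, time stands still between calls to the robot, and variables do not carry over. Pictures are saved under pics/ and viewed, and the job is handed in when it is done.

I'll start by looking at the scene from all cameras.

```bash
mkdir -p pics; cat > h.py <<'E'
import numpy as np, cv2, json
from workcell import manip, camera, get_calibration
def snap(name, tag):
    cal=get_calibration(name)
    im,d=camera(name)
    cv2.imwrite(f'pics/{tag}.png', im[:,:,::-1])
    np.savez(f'pics/{tag}.npz', im=im,d=d,K=np.array(cal['camera_matrix']),k1=cal['k1'],eye=np.array(cal['eye']),R=np.array(cal['rotation']))
    return im,d,cal
def load(tag):
    z=np.load(f'pics/{tag}.npz'); return z
def rays(z,uv):
    K=z['K'];k1=float(z['k1'])
    uv=np.atleast_2d(np.array(uv,float))
    D=np.array([k1,0,0,0,0])
    p=cv2.undistortPoints(uv.reshape(-1,1,2),K,D).reshape(-1,2)
    return np.c_[p,np.ones(len(p))]
def p3(z,uv,depth=None):
    uv=np.atleast_2d(uv); r=rays(z,uv)
    if depth is None:
        depth=np.array([z['d'][int(round(v)),int(round(u))] for u,v in uv])
    return (r*np.array(depth).reshape(-1,1))@z['R'].T+z['eye']
def onz(z,uv,h):
    r=rays(z,uv)@z['R'].T
    t=(h-z['eye'][2])/r[:,2]
    return z['eye']+r*t[:,None]
def proj(z,P):
    P=np.atleast_2d(P); c=(P-z['eye'])@z['R']
    s=c[:,:2]/c[:,2:]; r2=(s**2).sum(1,keepdims=True); s=s*(1+float(z['k1'])*r2)
    K=z['K']; return np.c_[s[:,0]*K[0,0]+K[0,2], s[:,1]*K[1,1]+K[1,2]]
def cloud(z):
    H,W=z['d'].shape
    u,v=np.meshgrid(np.arange(W),np.arange(H))
    uv=np.c_[u.ravel(),v.ravel()]
    P=p3(z,uv,z['d'].ravel()).reshape(H,W,3)
    P[z['d']==0]=np.nan
    return P
E
python3 - <<'E'
from h import *
for n in ['side','top','wrist']:
    im,d,c=snap(n,n+'0'); print(n,c['eye'],np.array(c['rotation']).round(3).tolist(),c['camera_matrix'],c['k1'])
print(manip.get_obs())
E
```

```text
side [0.02373147 1.24608694 0.85247705] [-0.171, 0.844, -0.499, 0.097] [[622.82894433   0.         321.9665438 ]
 [  0.         622.82894433 234.13232271]
 [  0.           0.           1.        ]] -0.11123621750952753
top [0.44231322 0.03917595 1.31510463] [-0.698, 0.715, -0.019, 0.024] [[512.31519572   0.         316.00294022]
 [  0.         512.31519572 237.70423412]
 [  0.           0.           1.        ]] -0.051267597166489126
wrist [0.21355038 0.5905425  0.37444719] [0.841, 0.524, 0.072, 0.116] [[399.87631068   0.         317.79270632]
 [  0.         399.87631068 243.72216106]
 [  0.           0.           1.        ]] -0.04688889947249165
{'clock': 0.15, 'joint_pos': array([-1.13761511,  0.33272653, -0.06468689,  1.4607249 ,  0.02160559,
        1.3498943 , -0.08848679]), 'joint_velocities': array([-0.00119357, -0.00204996, -0.00053112, -0.00281936,  0.00081907,
       -0.00051697, -0.00208567]), 'tau': array([ 1.47678809e-03, -6.25826025e+01,  4.97115066e-02, -3.91850996e+01,
        1.62407861e-02,  7.55057903e-03,  3.39306985e-05]), 'position': array([0.2749907 , 0.56095009, 0.23071   ]), 'ee_rot': array([ 2.25914148e-01,  9.74147072e-01, -5.20615472e-04, -9.29692320e-05]), 'ft_force': array([0.43607331, 0.3151439 , 0.45546986]), 'torque': array([-0.02868931, -0.05248786,  0.00531075]), 'grip_width': 1.0018893342963469}
```

```bash
sed -i "s/R=np.array(cal\['rotation'\])/R=RR.from_quat(cal['rotation']).as_matrix()/; s/^import numpy as np, cv2, json/import numpy as np, cv2, json\nfrom scipy.spatial.transform import Rotation as RR/" h.py
python3 - <<'E'
from h import *
for n in ['side','top','wrist']:
    z=dict(load(n+'0')); 
    if z['R'].shape==(4,): z['R']=RR.from_quat(z['R']).as_matrix()
    np.savez(f'pics/{n}0.npz',**z); print(n,z['R'].round(2).tolist())
E
```

```text
side [[-0.92, -0.19, 0.33], [-0.39, 0.44, -0.81], [0.01, -0.88, -0.48]]
top [[-0.02, -1.0, 0.06], [-1.0, 0.02, 0.01], [-0.01, -0.06, -1.0]]
wrist [[0.44, 0.86, 0.24], [0.9, -0.42, -0.12], [-0.0, 0.27, -0.96]]
```

View pics/top0.png

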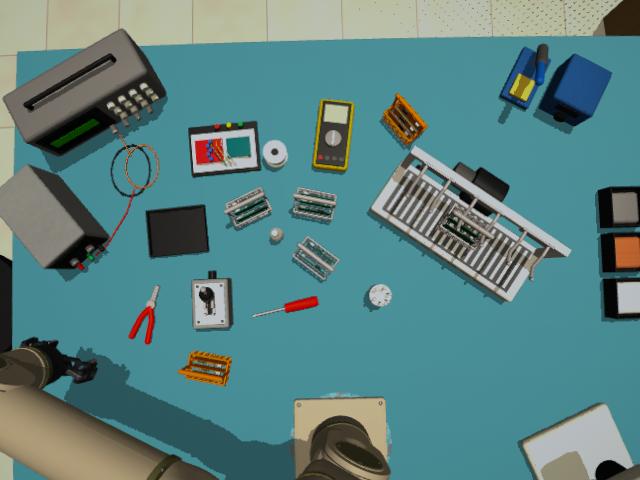

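View pics/side0.png

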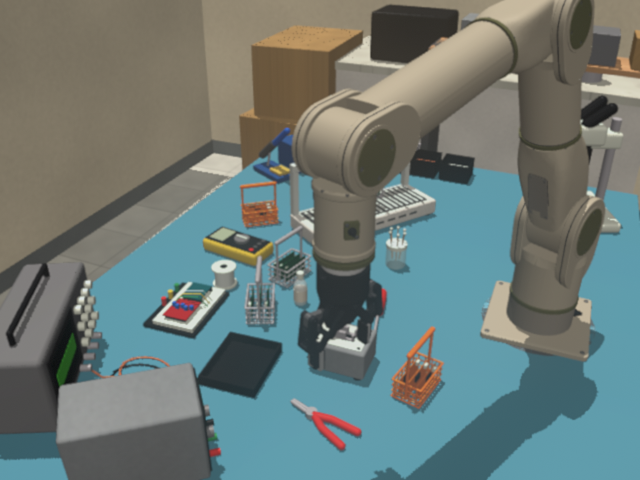

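View pics/wrist0.png

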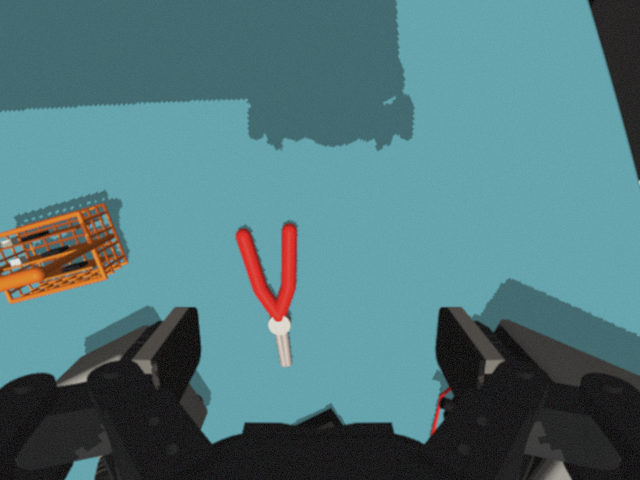

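Top view: dryer at ~(465,225), rotated about 30°; dry basket at (462,228); three steel baskets at (248,207), (315,203), (315,257); orange decoys at (404,118) and (205,368); switch box at (212,302); tray at (177,231); flux bottle (276,234); swab jar (379,295). I'll zoom in on each.

```bash
python3 - <<'E'
from h import *
z=load('top0'); im=z['im'][:,:,::-1]
def crop(u0,v0,u1,v1,s,tag): cv2.imwrite(f'pics/{tag}.png',cv2.resize(im[v0:v1,u0:u1],None,fx=s,fy=s,interpolation=cv2.INTER_CUBIC))
crop(180,170,350,340,3.5,'top0_c1'); crop(350,90,590,310,3,'top0_c2')
E
```

```text
(no output)
```

View pics/top0_c1.png

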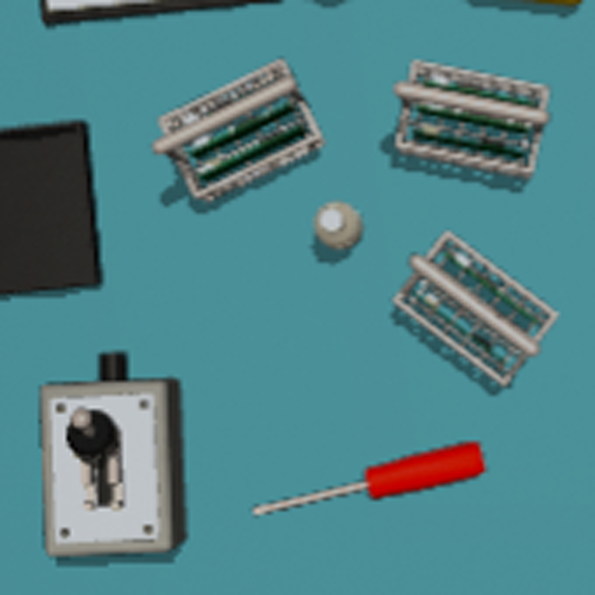

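View pics/top0_c2.png

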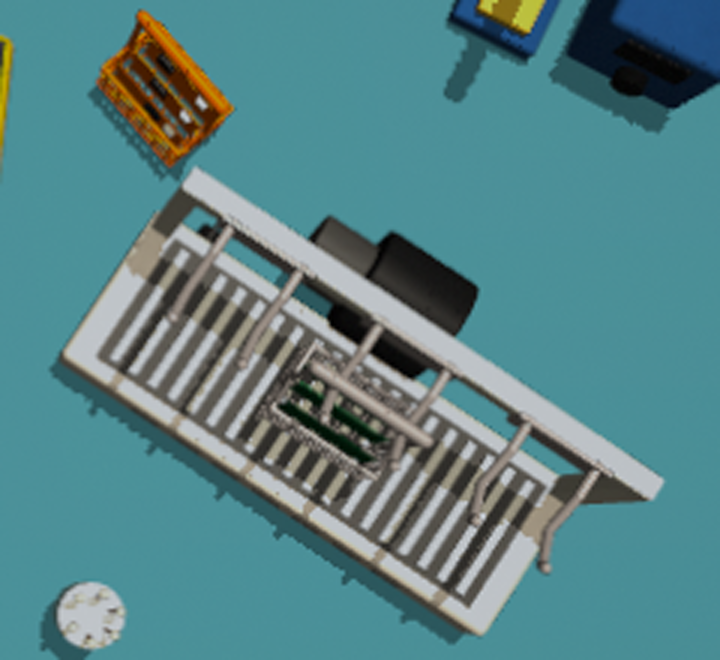

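Scene identified: three washed steel baskets in crop 1, lever leaning image-up (+x = ON), the fourth steel basket on the middle hook. Now I'll compute positions.

```bash
python3 - <<'E'
from h import *
from scipy.optimize import least_squares
z=load('top0')
def c1(p): return np.array(p,float)/3.5+np.array([180,170])
def c2(p): return np.array(p,float)/3+np.array([350,90])
np.set_printoptions(precision=4,suppress=True)
bars={'A':[(158,147),(292,103)],'B':[(398,90),(546,119)],'C':[(415,262),(536,348)]}
for k,v in bars.items():
    e=onz(z,c1(v),0.115); m=e.mean(0); d=e[1]-e[0]
    print(k,'mid',m,'len',np.linalg.norm(d),'yaw of bar deg',np.degrees(np.arctan2(d[1],d[0])),'r',np.hypot(m[0],m[1]))
e=onz(z,c2([(318,365),(428,440)]),0.1955); d=e[1]-e[0]; print('dry',e.mean(0),np.linalg.norm(d),np.degrees(np.arctan2(d[1],d[0])))
# dryer fit
obs=[((62,357),(-.075,.21,.05)),((482,635),(-.075,-.21,.05)),]
for yy,(pt) in zip([130,130,0,0,-130,-130],[(173,317),(243,362),(328,418),(396,463),(477,520),(545,567)]): pass
tips=[(173,317),(243,362),(328,418),(396,463),(477,520),(545,567)]
ys=[.16,.10,.03,-.03,-.10,-.16]
obs+= [(t,(np.nan,y,.2215)) for t,y in zip(tips,ys)]
uv=np.array([c2(o[0]) for o in obs])
def model(p):
    P=[]
    for o in obs:
        l=np.array(o[1]); 
        if np.isnan(l[0]): l=np.array([p[3],l[1],l[2]])
        c,s=np.cos(p[2]),np.sin(p[2])
        P.append([p[0]+c*l[0]-s*l[1],p[1]+s*l[0]+c*l[1],l[2]])
    return proj(z,P)
r=least_squares(lambda p:(model(p)-uv).ravel(),[.5,-.3,-.5,-.05])
print('dryer',r.x,np.degrees(r.x[2])); print((model(r.x)-uv))
# tray corners
P=cloud(z)
for n,(u,v) in {'tray':(177,231),'box top':(222,310),'bottle':(275,232),'jar':(379,294),'mid hook crossbar':(480,205)}.items():
    print(n,P[v,u])
E
```

```text
A mid [0.5946 0.2153 0.115 ] len 0.09518245018441956 yaw of bar deg -73.15091252050017 r 0.6323591512109384
B mid [0.6044 0.0484 0.115 ] len 0.10167479796887843 yaw of bar deg -102.55050366765708 r 0.6062946348993943
C mid [0.4694 0.0492 0.115 ] len 0.09932993145273138 yaw of bar deg -126.72647722816113 r 0.4719282290071436
dry [ 0.5316 -0.3014  0.1955] 0.09726509070789893 -125.86048512284958
dryer [ 0.5292 -0.3023 -0.6152 -0.0331] -35.24969703337908
[[-0.6312 -0.8748]
 [ 0.899   1.0216]
 [ 0.1866 -0.0947]
 [ 0.1766  0.3984]
 [-0.9151 -0.1315]
 [-0.2311  0.4503]
 [-0.0205 -0.3497]
 [ 0.5816 -0.4159]]
tray [0.5471 0.4057 0.0085]
box top [0.3475 0.2799 0.0709]
bottle [0.5327 0.1464 0.0858]
jar [ 0.3775 -0.1013  0.0686]
mid hook crossbar [ 0.5882 -0.355   0.0719]
```

```bash
python3 - <<'E'
from h import *
np.set_printoptions(precision=4,suppress=True)
z=load('top0'); P=cloud(z)
def rect(u0,v0,u1,v1,zl,zh):
    Q=P[v0:v1,u0:u1].reshape(-1,3); Q=Q[(Q[:,2]>zl)&(Q[:,2]<zh)]
    r=cv2.minAreaRect((Q[:,:2]*1000).astype(np.float32)); return len(Q),r,Q[:,2].mean()
print('box',rect(180,265,245,340,.062,.078))
print('tray',rect(140,195,215,265,.013,.035))
print('table z',np.nanmedian(P[380:400,260:290,2]), np.nanstd(P[380:400,260:290,2]))
Q=P[280:330,195:235].reshape(-1,3); Q=Q[Q[:,2]>.125]; print('ball?',len(Q),Q.mean(0),Q[:,2].max())
Q=P[280:330,195:235].reshape(-1,3); Q=Q[(Q[:,2]>.10)]; print('collar',len(Q),np.median(Q,0))
for k,(u,v) in {'A':(244,206),'B':(315,200),'C':(316,257)}.items():
    Q=P[v-22:v+22,u-24:u+24].reshape(-1,3); Q=Q[Q[:,2]>.108]
    m=Q.mean(0); w=np.linalg.svd(Q[:,:2]-m[:2])[2][0]
    print(k,len(Q),m,Q[:,2].max(),np.degrees(np.arctan2(w[1],w[0])), np.ptp((Q[:,:2]-m[:2])@w))
E
```

```text
box (1560, ((364.3794860839844, 309.4313659667969), (120.06261444091797, 92.28456115722656), 1.2984950542449951), np.float64(0.07147291391445415))
tray (459, ((548.5861206054688, 405.5663757324219), (120.92471313476562, 155.30833435058594), 4.810677528381348), np.float64(0.021576225108199582))
table z 0.001065167140347545 0.0026391434032095504
ball? 32 [0.4006 0.3098 0.1396] 0.14664629706812504
collar 184 [0.389  0.3076 0.1155]
A 208 [0.6021 0.2146 0.1201] 0.12568832002141117 114.63356988582815 0.10494222586071805
B 204 [0.6063 0.0502 0.12  ] 0.1287384207589164 76.94750788804255 0.10110358950456708
C 207 [0.4707 0.0503 0.1202] 0.13042252545547095 -128.86995442498974 0.1037875787742795
```

Box centre ≈ (0.364, 0.309), yaw ~1.3°, ball at x ≈ 0.401. That matches ON (lever leaning +x) and a collar at ≈ (0.389, 0.310, 0.102). I'll hover over it and look with the wrist camera.

Candidates for the first reach: the only lever is on the switch box at top-view px (208,295). The pots and grey boxes at (45,215) and (80,100) are bench instruments with no collar.

```bash
python3 -m handwheel '{"delta_pos":[[0.114,-0.251,0.07],[0.114,-0.251,0.07],[0.114,-0.251,0.07],[0.114,-0.251,0.07],[0.114,-0.251,0.07],[0.114,-0.251,0.07],[0.114,-0.251,0.07],[0.114,-0.251,0.07]],"rot":[[0,0,27.4],[0,0,27.4],[0,0,27.4],[0,0,27.4],[0,0,27.4],[0,0,27.4],[0,0,27.4],[0,0,27.4]],"hand":[1,1,1,1,1,1,1,1]}' 60
python3 - <<'E'
from h import *
snap('wrist','w1'); print(manip.get_obs()['joint_pos'])
E
```

```text
clock: 0.95
position: [0.3893, 0.3099, 0.3015]
ee_rot: [-0.01, 1.0, 0.0, 0.0]
ft_force: [0.2, 0.3, -0.1]
grip_width: 1.003
[-8.07758207e-01  1.93569965e-02  4.22320925e-02  1.67947929e+00
 -1.31133433e-03  1.44305811e+00  8.28489709e-01]
```

View pics/w1.png

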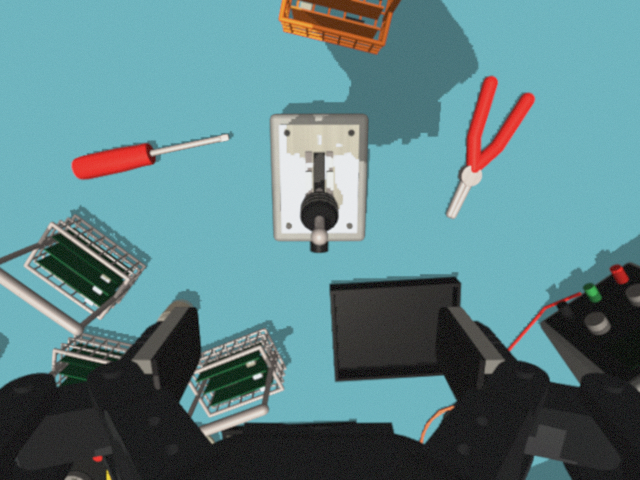

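The wrist view shows the box at (320,178), the collar at (319,211), and the ball at (319,238) leaning away from the robot. I'll refine the pose and plan the toggle path.

```bash
python3 - <<'E'
from h import *
np.set_printoptions(precision=4,suppress=True)
z=load('w1')
c=onz(z,[(271.5,115),(366.5,115),(366.5,240),(273,240)],0.07); print(c,c.mean(0)); print(np.linalg.norm(np.diff(c,axis=0),axis=1)); 
print('yaw', np.degrees(np.arctan2(*(c[3]-c[0])[[1,0]])), np.degrees(np.arctan2(*(c[2]-c[1])[[1,0]])))
print('ball',onz(z,[(319,238)],0.134))
print('collar depth pts',p3(z,[(319,203),(319,211),(319,236)]))
tr=onz(z,[(331,284),(459,279),(464,374),(337,381)],0.022); print('tray',tr,tr.mean(0))
for nm,e in {'A?':[(268,409),(200,437)],'C?':[(0,270),(80,328)]}.items(): print(nm,onz(z,e,.115))
P=np.array([0.3644,0.3094,0.045]); yaw=np.radians(1.3)
for th,d in [(.4,.043),(.4,.043+.0125),(-.4,.0555)]:
    pass
E
```

```text
[[0.3069 0.2659 0.07  ]
 [0.3052 0.3513 0.07  ]
 [0.4215 0.3573 0.07  ]
 [0.4233 0.2664 0.07  ]] [0.3642 0.3102 0.07  ]
[0.0854 0.1165 0.091 ]
yaw 0.21024281389914637 2.968346150649404
ball [[0.4034 0.3105 0.134 ]]
collar depth pts [[0.3777 0.31   0.118 ]
 [0.3843 0.3101 0.1187]
 [0.3995 0.3104 0.1426]]
tray [[0.4867 0.3263 0.022 ]
 [0.478  0.4714 0.022 ]
 [0.6019 0.493  0.022 ]
 [0.6138 0.3375 0.022 ]] [0.5451 0.407  0.022 ]
A? [[0.5829 0.2644 0.115 ]
 [0.6189 0.1949 0.115 ]]
C? [[0.4441 0.0233 0.115 ]
 [0.4996 0.0901 0.115 ]]
```

```bash
python3 -m handwheel '{"delta_pos":[[0.026,0.001,-0.05],[0.026,0.001,-0.1],[0.026,0.001,-0.136],[0.026,0.001,-0.136],[0.026,0.001,-0.136],[0.026,0.001,-0.136],[0.026,0.001,-0.136]],"rot":[[-0.2,8,0],[-0.4,16,0],[-0.6,22.9,0],[-0.6,22.9,0],[-0.6,22.9,0],[-0.6,22.9,0],[-0.6,22.9,0]],"hand":[1,1,1,1,1,1,1]}' 60
python3 - <<'E'
from h import *
snap('wrist','w2');o=manip.get_obs(); print(o['joint_pos'].round(3),RR.from_quat(o['ee_rot']).as_matrix().round(3)[:,2])
E
```

```text
clock: 1.7
position: [0.4154, 0.3128, 0.169]
ee_rot: [-0.012, 0.981, -0.001, -0.196]
ft_force: [0.4, -0.1, 0.2]
grip_width: 0.999
[-0.684  0.403  0.115  1.561 -0.248  1.524  1.08 ] [-0.384 -0.007 -0.923]
```

View pics/w2.png

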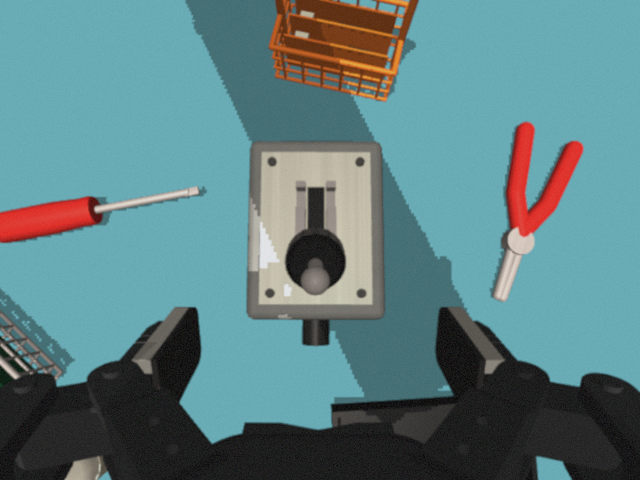

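```bash
python3 -m handwheel '{"delta_pos":[[-0.0165,-0.001,-0.039],[-0.033,-0.001,-0.078],[-0.033,-0.001,-0.078],[-0.033,-0.001,-0.078],[-0.033,-0.001,-0.078]],"rot":[[0,0,0],[0,0,0],[0,0,0],[0,0,0],[0,0,0]],"hand":[1,1,1,1,1]}' 60
python3 - <<'E'
from h import *
snap('wrist','w3'); snap('side','s3')
E
```

```text
clock: 2.25
position: [0.3841, 0.3111, 0.0901]
ee_rot: [-0.011, 0.98, -0.002, -0.197]
ft_force: [1.5, -0.2, -0.2]
grip_width: 1.002
```

View pics/w3.png

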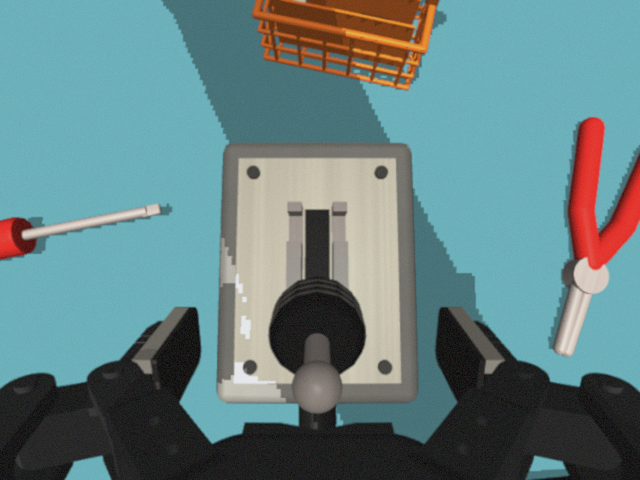

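View pics/s3.png

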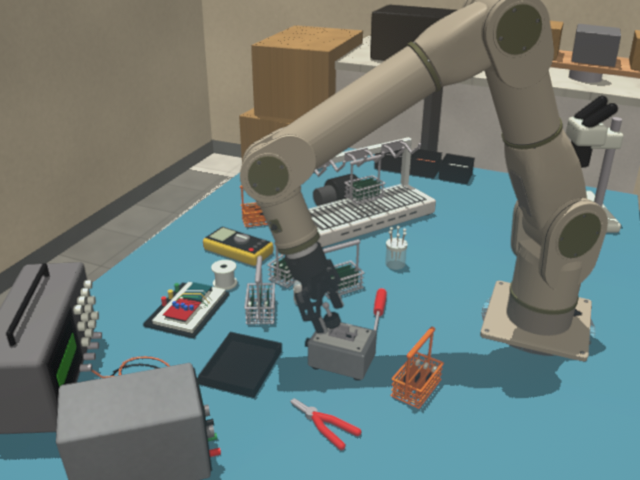

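The collar sits centred between the open pads (317,320). I'll close on it.

```bash
python3 -m handwheel '{"delta_pos":[[0,0,0],[0,0,0],[0,0,0],[0,0,0],[0,0,0],[0,0,0],[0,0,0],[0,0,0]],"rot":[[0,0,0],[0,0,0],[0,0,0],[0,0,0],[0,0,0],[0,0,0],[0,0,0],[0,0,0]],"hand":[0,0,0,0,0,0,0,0]}' 70
python3 - <<'E'
from h import *
o=manip.get_obs(); print(o['ft_force'],o['torque'],o['position'])
E
```

```text
clock: 3.15
position: [0.3824, 0.3106, 0.0877]
ee_rot: [-0.011, 0.98, -0.003, -0.198]
ft_force: [2.4, 1.7, 5.1]
grip_width: 0.361
[2.42390653 1.67195667 5.1316242 ] [ 0.32553321 -0.29955781 -0.19090527] [0.3824222  0.31058532 0.0876895 ]
```

```bash
python3 -m handwheel '{"delta_pos":[[0.002,0,0.005],[0.004,0,0.0095],[0.005,0,0.012],[0.005,0,0.012],[0.005,0,0.012],[0.005,0,0.012]],"rot":[[0,0,0],[0,0,0],[0,0,0],[0,0,0],[0,0,0],[0,0,0]],"hand":[0,0,0,0,0,0]}' 70
python3 - <<'E'
from h import *
o=manip.get_obs(); print(o['ft_force'],o['torque'],o['position'],RR.from_quat(o['ee_rot']).as_rotvec())
snap('wrist','w4')
E
```

```text
clock: 3.75
position: [0.3866, 0.3106, 0.099]
ee_rot: [-0.011, 0.98, -0.003, -0.199]
ft_force: [-0.2, 5.5, -6.3]
grip_width: 0.362
[-0.20863925  5.49017473 -6.28849459] [ 1.19132548 -0.79134607 -0.61925811] [0.38662319 0.31055657 0.0990035 ] [ 0.03129887 -2.74079944  0.00812505]
```

View pics/w4.png

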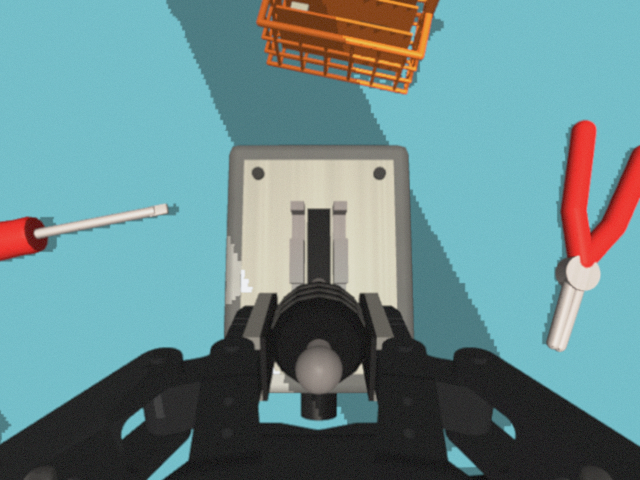

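Lifted about 12 mm (spring pull ≈ 6 N). Now I'll swing about the pivot to the OFF side.

```bash
python3 -m handwheel '{"delta_pos":[[-0.0052,-0.0001,0.0028],[-0.011,-0.0003,0.0043],[-0.017,-0.0004,0.0052],[-0.023,-0.0006,0.0055],[-0.029,-0.0007,0.0052],[-0.035,-0.0009,0.0043],[-0.0407,-0.001,0.0027],[-0.0464,-0.0012,0.0007],[-0.0475,-0.0012,0.0003],[-0.0475,-0.0012,0.0003],[-0.0475,-0.0012,0.0003],[-0.0475,-0.0012,0.0003]],"rot":[[0.15,-5.7,0],[0.3,-11.5,0],[0.45,-17.2,0],[0.6,-22.9,0],[0.75,-28.6,0],[0.9,-34.4,0],[1.05,-40.1,0],[1.2,-45.8,0],[1.2,-46.5,0],[1.2,-46.5,0],[1.2,-46.5,0],[1.2,-46.5,0]],"hand":[0,0,0,0,0,0,0,0,0,0,0,0]}' 70
python3 - <<'E'
from h import *
o=manip.get_obs(); print(o['ft_force'],o['torque'],o['position'],RR.from_quat(o['ee_rot']).as_matrix()[:,2],o['joint_pos'].round(3))
snap('wrist','w5'); snap('side','s5')
E
```

```text
clock: 5.0
position: [0.3411, 0.3095, 0.1007]
ee_rot: [-0.011, 0.979, 0.004, 0.206]
ft_force: [9.5, 5.9, -4.2]
grip_width: 0.361
[ 9.51761082  5.8638338  -4.18829617] [ 0.97879744 -0.67495294  0.52732472] [0.3411005  0.30946731 0.10071025] [ 0.4025097   0.01164605 -0.91534164] [-1.034 -0.064 -0.073  2.271  0.512  0.798  0.149]
```

View pics/w5.png

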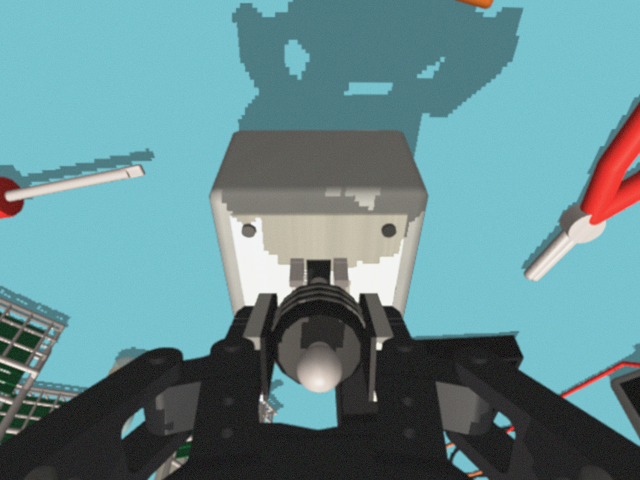

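View pics/s5.png

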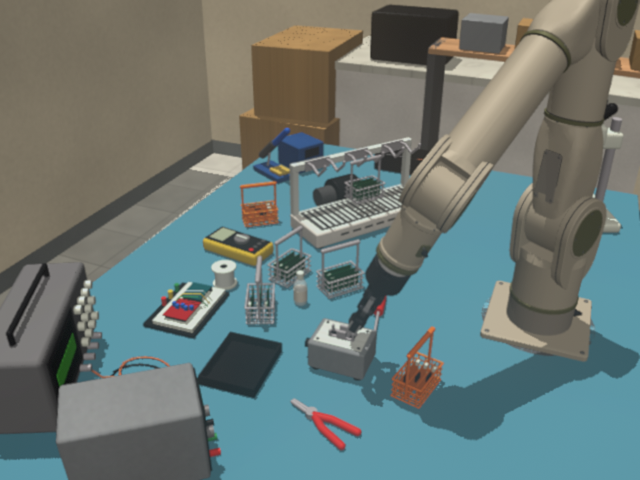

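At the OFF end stop (9.5 N pushing). I'll lower the collar along the lever and then let go.

```bash
python3 -m handwheel '{"delta_pos":[[0.002,0,-0.0045],[0.004,0,-0.009],[0.0053,0,-0.0125],[0.0053,0,-0.0125],[0.0053,0,-0.0125],[0.0053,0,-0.0125]],"rot":[[0,0,0],[0,0,0],[0,0,0],[0,0,0],[0,0,0],[0,0,0]],"hand":[0,0,0,0,0,0]}' 70
python3 -m handwheel '{"delta_pos":[[0,0,0],[0,0,0],[0,0,0],[0,0,0],[0,0,0],[0,0,0],[0,0,0]],"rot":[[0,0,0],[0,0,0],[0,0,0],[0,0,0],[0,0,0],[0,0,0],[0,0,0]],"hand":[1,1,1,1,1,1,1]}' 70
python3 - <<'E'
from h import *
o=manip.get_obs(); print(o['ft_force'],o['position'])
E
```

```text
clock: 5.7
position: [0.3464, 0.3097, 0.0884]
ee_rot: [-0.011, 0.979, 0.004, 0.206]
ft_force: [7.0, 4.2, -1.5]
grip_width: 0.363
clock: 6.4
position: [0.3449, 0.309, 0.0871]
ee_rot: [-0.011, 0.979, 0.003, 0.205]
ft_force: [-0.1, 0.5, 0.2]
grip_width: 1.0
[-0.10656426  0.52127007  0.19868094] [0.3448768  0.30900439 0.08711939]
```

```bash
python3 -m handwheel '{"delta_pos":[[-0.0175,0,0.0415],[-0.035,0,0.083],[-0.035,0,0.083],[-0.035,0,0.12],[-0.035,0,0.15],[-0.035,0,0.15]],"rot":[[0,0,0],[0,0,0],[0,0,0],[0,8,0],[0,16,0],[0,16,0]],"hand":[1,1,1,1,1,1]}' 70
python3 - <<'E'
from h import *
snap('wrist','w6'); snap('top','t6')
z=load('t6'); cv2.imwrite('pics/t6c.png',cv2.resize(z['im'][230:350,160:280,::-1],None,fx=5,fy=5,interpolation=cv2.INTER_CUBIC))
E
```

```text
clock: 7.0
position: [0.3135, 0.3099, 0.2416]
ee_rot: [-0.008, 0.998, 0.008, 0.066]
ft_force: [0.9, 0.2, 0.3]
grip_width: 1.0
```

View pics/w6.png

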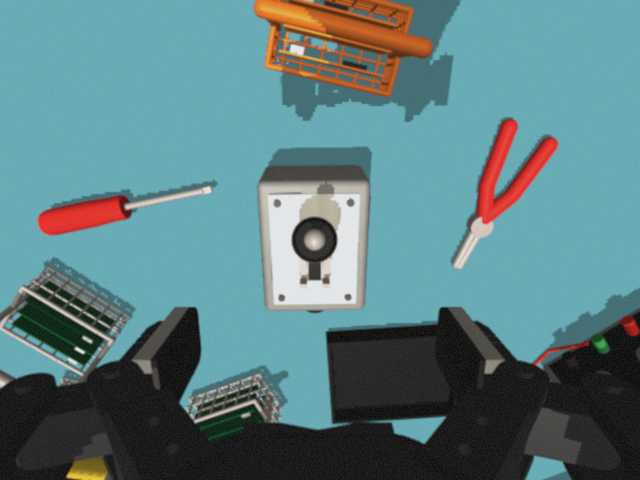

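View pics/t6.png

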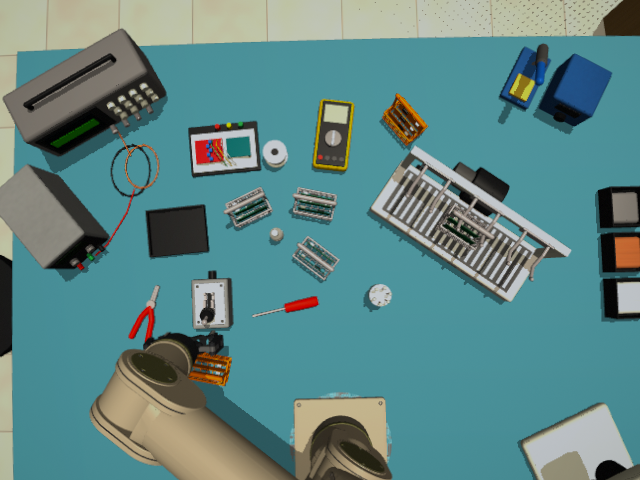

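The lever now leans toward the robot (top view (207,316), wrist ball (315,239)). I'll check numerically that it is locked.

```bash
python3 - <<'E'
from h import *
np.set_printoptions(precision=4,suppress=True)
z=load('t6'); P=cloud(z)
z6=load('w6')
print('ball from wrist',onz(z6,[(315,239)],.137), 'exp', .3643-.0378)
P6=cloud(z6)
Q=P6[205:275,280:350].reshape(-1,3); Q=Q[Q[:,2]>.085]
ax=np.array([-.3894,0,.9211]); piv=np.array([.3643,.310,.045])
s=(Q-piv)@ax; r=np.linalg.norm((Q-piv)-np.outer(s,ax),axis=1)
ring=(r>.008)&(r<.015); print('collar top along lever (exp .074 down, .085+ up):',np.percentile(s[ring],[10,50,75,90,97]), ring.sum())
b=(s>.09); print('ball top', Q[b].mean(0), np.percentile(s,[99]))
h,e=np.histogram(s[ring],bins=np.arange(.04,.11,.004)); print(h,e)
# repeat before/after baskets
for k,(u,v) in {'A':(248,207),'B':(315,203),'C':(316,257)}.items():
    Q=P[v-22:v+22,u-26:u+26].reshape(-1,3); Q=Q[Q[:,2]>.108]
    print(k,len(Q),Q.mean(0))
E
```

```text
ball from wrist [[0.3258 0.3091 0.137 ]] exp 0.3265
collar top along lever (exp .074 down, .085+ up): [0.073  0.0747 0.0753 0.0758 0.0762] 973
ball top [0.3248 0.3084 0.1398] [0.105]
[  0   0   0   0   0   0   0  48 869  44   0   0   0   0   8   4   0] [0.04  0.044 0.048 0.052 0.056 0.06  0.064 0.068 0.072 0.076 0.08  0.084
 0.088 0.092 0.096 0.1   0.104 0.108]
A 208 [0.6021 0.2148 0.1198]
B 204 [0.6063 0.0502 0.12  ]
C 207 [0.4707 0.0503 0.1204]
```

```bash
python3 - <<'E'
from h import *
z=load('t6'); cv2.imwrite('pics/t6d.png',cv2.resize(z['im'][270:340,175:245,::-1],None,fx=8,fy=8,interpolation=cv2.INTER_CUBIC))
E
```

```text
(no output)
```

View pics/t6d.png

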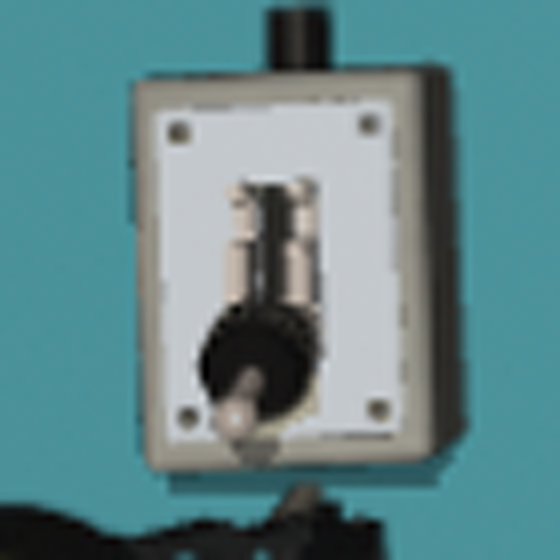

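The collar top is 74.7 mm from the pivot (down = locked) and the ball x is 0.326 (OFF expects 0.3265), so the dryer is off and locked. Next is the dry basket. I'll write a helper to compute deltas.

```bash
cat >> h.py <<'E'
def toolR(jaw, tilt_axis=None, tilt=0):
    a=np.radians(jaw); y=np.array([np.cos(a),np.sin(a),0]); zz=np.array([0,0,-1.]); x=np.cross(y,zz)
    R=np.c_[x,y,zz]
    if tilt_axis is not None: R=RR.from_rotvec(np.radians(tilt)*np.array(tilt_axis)).as_matrix()@R
    return R
def go(pos,jaw,**k):
    o=manip.get_obs(); R0=RR.from_quat(o['ee_rot'])
    d=np.array(pos)-o['position']; rv=(RR.from_matrix(toolR(jaw,**k))*R0.inv()).as_rotvec(degrees=True)
    print('delta',d.round(4).tolist(),'rot',rv.round(2).tolist(),'len',round(float(np.linalg.norm(d)),3),'ang',round(float(np.linalg.norm(rv)),1))
E
python3 - <<'E'
from h import *
go([.42,0.0,.32],30); go([.529,-.302,.32],-35.25)
E
```

```text
delta [0.1093, -0.3089, 0.0829] rot [3.54, 7.22, -60.99] len 0.338 ang 61.5
delta [0.2183, -0.6109, 0.0829] rot [8.1, 4.91, -126.11] len 0.654 ang 126.5
```

```bash
python3 -m handwheel '{"delta_pos":[[0.04,-0.03,0.04],[0.06,-0.07,0.07],[0.08,-0.12,0.083],[0.095,-0.16,0.083],[0.109,-0.21,0.083],[0.109,-0.26,0.083],[0.109,-0.309,0.083],[0.109,-0.309,0.083]],"rot":[[0.5,1,-8],[1,2,-16],[1.4,3,-24],[2,4,-32],[2.5,5,-40],[3,6,-48],[3.5,7.2,-56],[3.5,7.2,-61]],"hand":[1,1,1,1,1,1,1,1]}' 60
python3 - <<'E'
from h import *
go([.529,-.302,.32],-35.25)
E
```

```text
clock: 7.9
position: [0.4182, -0.0051, 0.3189]
ee_rot: [0.504, 0.863, -0.001, -0.001]
ft_force: [-0.0, 0.5, 0.2]
grip_width: 0.998
delta [0.1108, -0.2969, 0.0011] rot [0.01, -0.16, -64.67] len 0.317 ang 64.7
```

```bash
python3 -m handwheel '{"delta_pos":[[0.015,-0.04,0],[0.03,-0.08,0],[0.045,-0.12,0],[0.06,-0.16,0],[0.076,-0.205,0],[0.092,-0.25,0],[0.111,-0.297,0.001],[0.111,-0.297,0.001],[0.111,-0.297,0.001],[0.111,-0.297,0.001]],"rot":[[0,0,-8],[0,0,-16],[0,0,-24],[0,0,-32],[0,0,-40],[0,0,-48],[0,0,-56],[0,0,-64.7],[0,0,-64.7],[0,0,-64.7]],"hand":[1,1,0.6,0.6,0.6,0.6,0.6,0.6,0.6,0.6]}' 60
python3 - <<'E'
from h import *
snap('wrist','w7')
E
```

```text
clock: 8.9
position: [0.5298, -0.2957, 0.32]
ee_rot: [0.884, 0.467, -0.001, -0.001]
ft_force: [0.3, 0.1, -0.6]
grip_width: 0.6
```

View pics/w7.png

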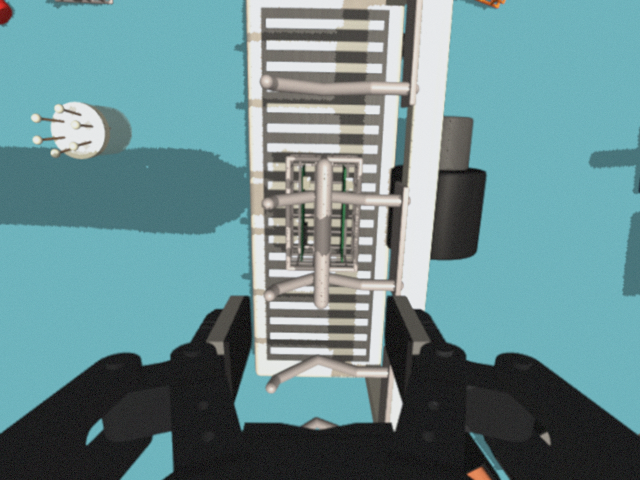

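The wrist view shows the dry bar vertical at col 322 (rows 160–305), between its two prongs at rows 203 and 290. I'll compute positions and refine the dryer fit.

```bash
python3 - <<'E'
from h import *
from scipy.optimize import least_squares
np.set_printoptions(precision=4,suppress=True)
z=load('w7')
e=onz(z,[(324,158),(321,306)],.1955); print(e,e.mean(0),np.linalg.norm(e[1]-e[0]),np.degrees(np.arctan2(*(e[0]-e[1])[[1,0]])))
tips=[(266,82),(268,203),(270,295),(272,385)]; ys=[.10,.03,-.03,-.10]
# tips in dryer frame x=-.034+h, z≈.2255-.004
T=onz(z,tips,.2215); print(T)
for yaw in [-35.25]:
    t=np.radians(yaw); ex=np.array([np.cos(t),np.sin(t),0]); ey=np.array([-np.sin(t),np.cos(t),0])
    print(T@ex,T@ey, 'hook x',np.array([.529,-.302,0])@ex,np.array([.529,-.302,0])@ey)
d=T[0]-T[3]; print('yaw from tips',np.degrees(np.arctan2(d[1],d[0]))-90,np.linalg.norm(d)); d=T[1]-T[2]; print(np.degrees(np.arctan2(d[1],d[0]))-90,np.linalg.norm(d))
P=cloud(z); Q=P[150:315,300:345].reshape(-1,3); Q=Q[(Q[:,2]>.185)]; print(len(Q),np.median(Q,0),Q[:,2].max())
E
```

```text
[[ 0.5621 -0.2559  0.1955]
 [ 0.5009 -0.3424  0.1955]] [ 0.5315 -0.2991  0.1955] 0.10593974090026503 54.744131449402076
[[ 0.5594 -0.2003  0.2215]
 [ 0.5192 -0.2574  0.2215]
 [ 0.4843 -0.3072  0.2215]
 [ 0.4448 -0.3633  0.2215]]
[0.5724 0.5726 0.5728 0.5729] [ 0.1593  0.0895  0.0287 -0.0399] hook x 0.6063012300717727 0.058684055870869584
yaw from tips -35.10667403614074 0.19922342080144007
-35.025369210936326 0.06081752645558401
3028 [ 0.5335 -0.2952  0.2007] 0.20444667159976904
```

```bash
python3 - <<'E'
from h import *
go([.531,-.300,.1775],-35.15)
E
```

```text
delta [0.0011, -0.0046, -0.1431] rot [-0.09, -0.04, -0.89] len 0.143 ang 0.9
```

```bash
python3 -m handwheel '{"delta_pos":[[0.001,-0.004,-0.04],[0.001,-0.004,-0.08],[0.001,-0.004,-0.11],[0.001,-0.004,-0.135],[0.001,-0.004,-0.143],[0.001,-0.004,-0.143],[0.001,-0.004,-0.143]],"rot":[[0,0,-0.5],[0,0,-0.8],[0,0,-0.8],[0,0,-0.8],[0,0,-0.8],[0,0,-0.8],[0,0,-0.8]],"hand":[0.5,0.5,0.5,0.5,0.5,0.5,0.5]}' 50
python3 - <<'E'
from h import *
snap('wrist','w8')
E
```

```text
clock: 9.65
position: [0.5316, -0.3008, 0.1797]
ee_rot: [0.888, 0.459, 0.001, 0.0]
ft_force: [-0.9, 0.4, 0.2]
grip_width: 0.499
```

View pics/w8.png

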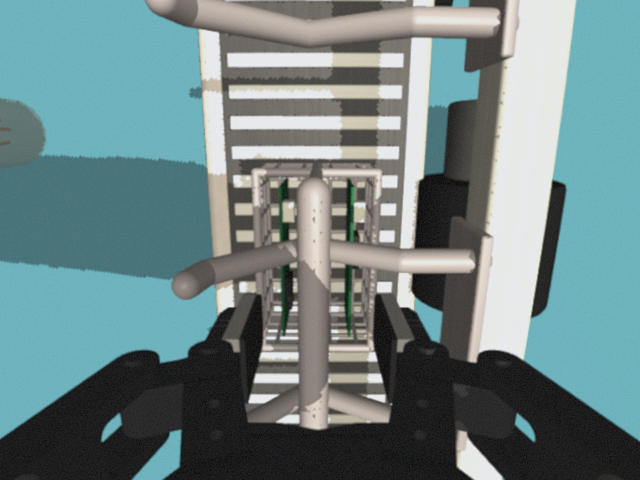

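The bar (col 314) sits between the pads, with the prong clear above in the image. Closing.

```bash
python3 -m handwheel '{"delta_pos":[[0,0,-0.001],[0,0,-0.001],[0,0,-0.001],[0,0,-0.001],[0,0,-0.001],[0,0,-0.001],[0,0,-0.001]],"rot":[[0,0,0],[0,0,0],[0,0,0],[0,0,0],[0,0,0],[0,0,0],[0,0,0]],"hand":[0,0,0,0,0,0,0]}' 50
python3 - <<'E'
from h import *
snap('wrist','w9')
o=manip.get_obs(); print(o['ft_force'],o['torque'])
E
```

```text
clock: 10.4
position: [0.5304, -0.3006, 0.1779]
ee_rot: [0.889, 0.459, -0.0, -0.001]
ft_force: [-5.4, 4.5, 7.6]
grip_width: 0.107
[-5.89716943  5.15006589  6.92654081] [ 0.92640043  1.24506852 -0.02395868]
```

View pics/w9.png

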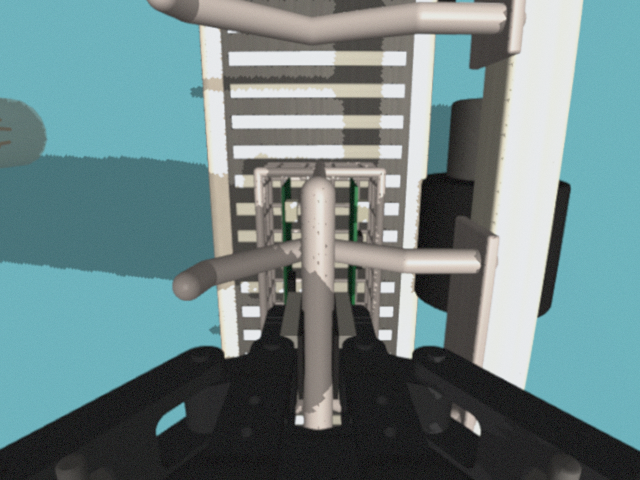

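```bash
python3 -m handwheel '{"delta_pos":[[0,0,0.012],[0,0,0.024],[0,0,0.036],[0,0,0.044],[0,0,0.044],[0,0,0.044]],"rot":[[0,0,0],[0,0,0],[0,0,0],[0,0,0],[0,0,0],[0,0,0]],"hand":[0,0,0,0,0,0]}' 50
python3 - <<'E'
from h import *
snap('wrist','w10')
o=manip.get_obs(); print(o['ft_force'],o['torque'],o['position'])
E
```

```text
clock: 11.05
position: [0.5309, -0.3009, 0.2211]
ee_rot: [0.889, 0.459, 0.0, -0.0]
ft_force: [-0.3, -0.7, -3.5]
grip_width: 0.109
[-0.0624488  -0.10511176 -4.14894468] [-0.05887582  0.02944719  0.00763215] [ 0.53076994 -0.30077109  0.22073171]
```

View pics/w10.png

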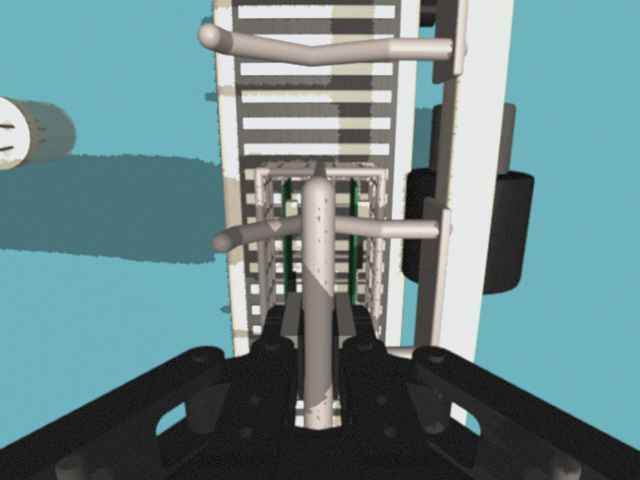

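```bash
python3 -m handwheel '{"delta_pos":[[-0.012,0.0085,0],[-0.029,0.020,0],[-0.045,0.032,0],[-0.061,0.043,0],[-0.078,0.055,0],[-0.092,0.065,0],[-0.098,0.069,0],[-0.098,0.069,0.02],[-0.098,0.069,0.05],[-0.098,0.069,0.05]],"rot":[[0,0,0],[0,0,0],[0,0,0],[0,0,0],[0,0,0],[0,0,0],[0,0,0],[0,0,0],[0,0,0],[0,0,0]],"hand":[0,0,0,0,0,0,0,0,0,0]}' 50
python3 - <<'E'
from h import *
snap('wrist','w11');snap('top','t11'); snap('side','s11')
go([.45,.10,.30],4.8); go([.547,.4065,.25],4.8)
E
```

```text
clock: 12.1
position: [0.4345, -0.2329, 0.2742]
ee_rot: [0.889, 0.459, 0.002, 0.001]
ft_force: [0.9, -1.7, -2.8]
grip_width: 0.111
delta [0.0172, 0.3319, 0.0297] rot [-0.01, -0.07, 40.2] len 0.334 ang 40.2
delta [0.1142, 0.6384, -0.0203] rot [-0.01, -0.07, 40.2] len 0.649 ang 40.2
```

View pics/t11.png

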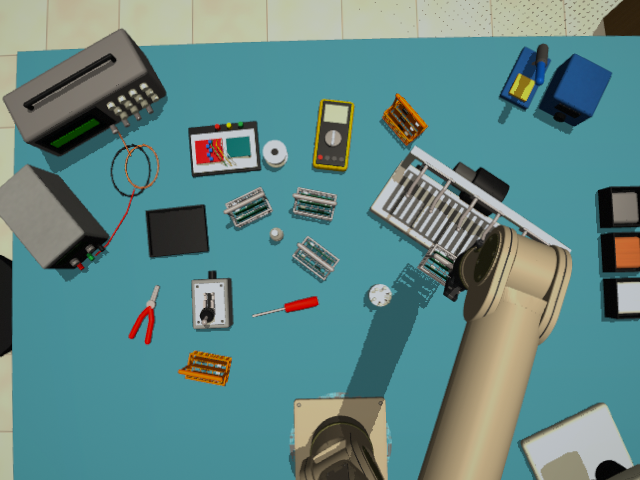

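View pics/s11.png

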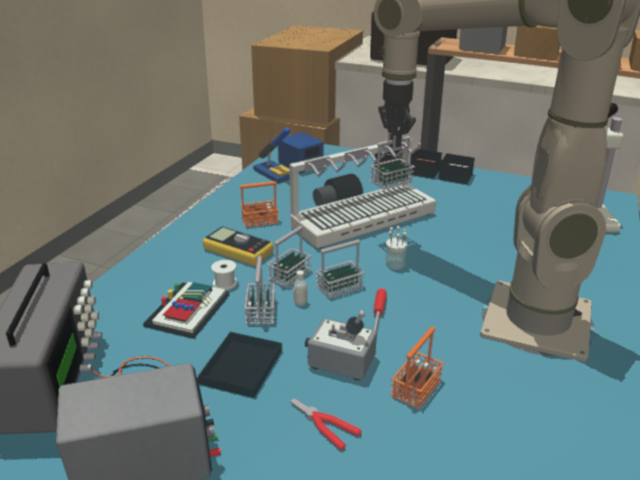

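The dry basket is clear of the dryer and held. I'll travel to the tray above everything (basket bottom ≥ 0.2).

```bash
python3 -m handwheel '{"delta_pos":[[0.003,0.015,0.02],[0.009,0.05,0.03],[0.016,0.09,0.03],[0.023,0.13,0.03],[0.03,0.17,0.03],[0.037,0.21,0.03],[0.044,0.25,0.03],[0.051,0.29,0.03],[0.058,0.33,0.03],[0.066,0.37,0.03],[0.073,0.41,0.03],[0.08,0.45,0.03]],"rot":[[0,0,2],[0,0,5],[0,0,9],[0,0,13],[0,0,17],[0,0,21],[0,0,25],[0,0,29],[0,0,33],[0,0,37],[0,0,40.2],[0,0,40.2]],"hand":[0,0,0,0,0,0,0,0,0,0,0,0]}' 50
python3 -m handwheel '{"delta_pos":[[0.007,0.04,0],[0.014,0.08,0],[0.021,0.12,0],[0.028,0.155,0],[0.033,0.18,-0.01],[0.034,0.188,-0.03],[0.034,0.188,-0.05],[0.034,0.188,-0.05],[0.034,0.188,-0.05],[0.034,0.188,-0.05]],"rot":[[0,0,0],[0,0,0],[0,0,0],[0,0,0],[0,0,0],[0,0,0],[0,0,0],[0,0,0],[0,0,0],[0,0,0]],"hand":[0,0,0,0,0,0,0,0,0,0]}' 50
python3 - <<'E'
from h import *
snap('wrist','w12');snap('top','t12')
go([.547,.4065,.1014],4.8)
E
```

```text
clock: 13.45
position: [0.5127, 0.2195, 0.2992]
ee_rot: [0.676, 0.737, -0.001, -0.001]
ft_force: [1.0, 0.2, -3.0]
grip_width: 0.109
clock: 14.45
position: [0.5474, 0.4058, 0.252]
ee_rot: [0.677, 0.736, 0.0, -0.0]
ft_force: [1.1, -0.7, -2.7]
grip_width: 0.111
delta [-0.0004, 0.0006, -0.1509] rot [-0.07, 0.05, 0.02] len 0.151 ang 0.1
```

View pics/w12.png

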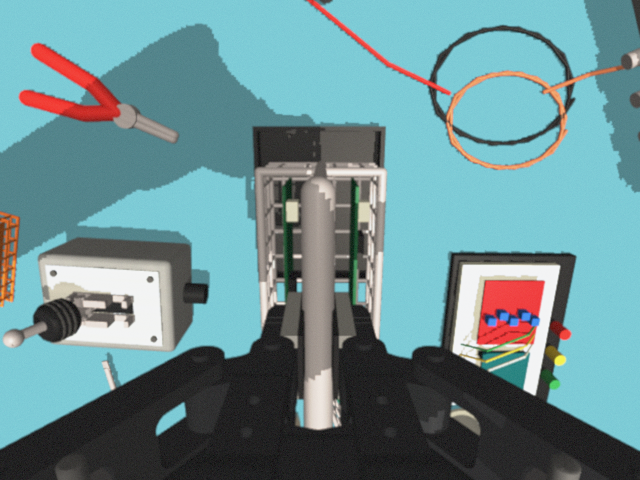

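View pics/t12.png

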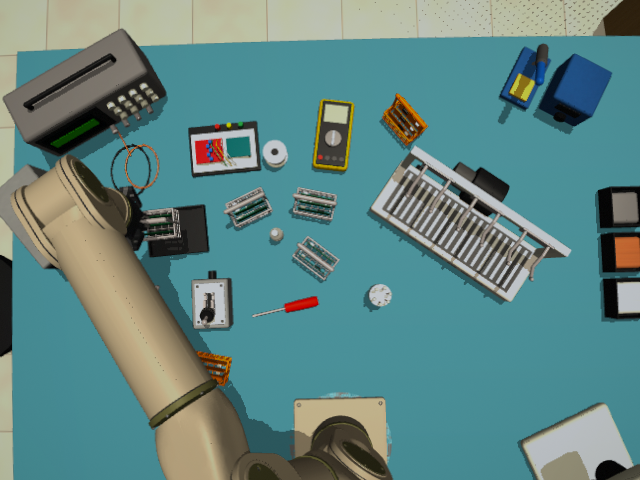

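The basket is aligned over the tray (tray edges at cols 253–385, basket at 258–385). Lowering.

```bash
python3 -m handwheel '{"delta_pos":[[0,0,-0.02],[0,0,-0.05],[0,0,-0.08],[0,0,-0.11],[0,0,-0.13],[0,0,-0.142],[0,0,-0.147],[0,0,-0.150],[0,0,-0.150],[0,0,-0.150]],"rot":[[0,0,0],[0,0,0],[0,0,0],[0,0,0],[0,0,0],[0,0,0],[0,0,0],[0,0,0],[0,0,0],[0,0,0]],"hand":[0,0,0,0,0,0,0,0,0,0]}' 50
python3 - <<'E'
from h import *
o=manip.get_obs(); print(o['ft_force'],o['position'])
snap('wrist','w13')
E
```

```text
clock: 15.55
position: [0.5473, 0.4064, 0.1022]
ee_rot: [0.677, 0.736, 0.001, -0.0]
ft_force: [-0.9, -0.4, -3.5]
grip_width: 0.106
[-0.89300525 -0.43083322 -3.50050442] [0.54729861 0.40635848 0.10221426]
```

View pics/w13.png

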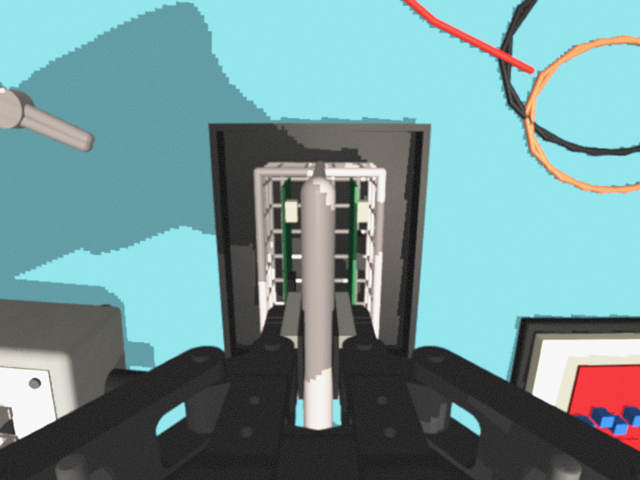

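```bash
python3 -m handwheel '{"delta_pos":[[0,0,-0.001],[0,0,-0.002],[0,0,-0.002]],"rot":[[0,0,0],[0,0,0],[0,0,0]],"hand":[0,0,0]}' 50
```

```text
clock: 15.9
position: [0.5486, 0.4065, 0.1016]
ee_rot: [0.677, 0.736, 0.002, 0.0]
ft_force: [2.2, -1.6, 8.6]
grip_width: 0.106
```

```bash
python3 -m handwheel '{"delta_pos":[[0,0,0.001],[0,0,0.001],[0,0,0.001],[0,0,0.001],[0,0,0.001],[0,0,0.02],[0,0,0.06],[0,0,0.1],[0,0,0.13],[0,0,0.15],[0,0,0.15]],"rot":[[0,0,0],[0,0,0],[0,0,0],[0,0,0],[0,0,0],[0,0,0],[0,0,0],[0,0,0],[0,0,0],[0,0,0],[0,0,0]],"hand":[0.6,0.6,0.6,0.6,0.6,0.7,0.8,1,1,1,1]}' 50
python3 - <<'E'
from h import *
snap('wrist','w14'); snap('top','t14')
E
```

```text
clock: 17.0
position: [0.548, 0.4066, 0.2527]
ee_rot: [0.677, 0.736, 0.003, 0.0]
ft_force: [-0.0, -0.7, -0.2]
grip_width: 1.003
```

View pics/w14.png

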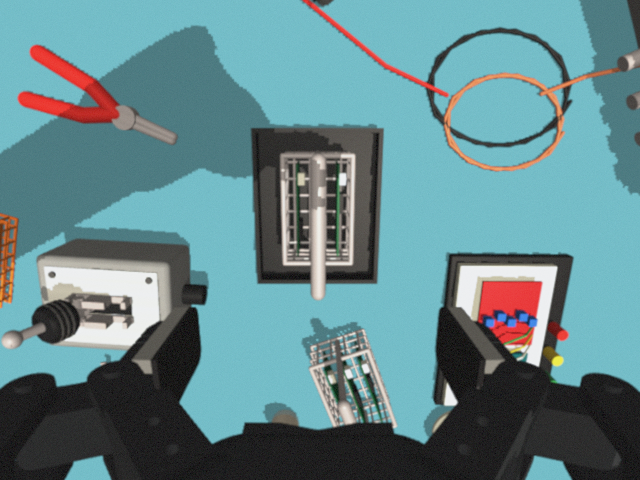

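The dry basket stands flat in the tray (318,210). Next is washed basket A, the nearest at wrist (355,375). I'll measure it again.

```bash
cat >> h.py <<'E'
def bars(z,regs,lo=.112,hi=.130):
    P=cloud(z)
    for k,(u,v,w,h) in regs.items():
        Q=P[v-h:v+h,u-w:u+w].reshape(-1,3); Q=Q[(Q[:,2]>lo)&(Q[:,2]<hi)]
        r=cv2.minAreaRect((Q[:,:2]*1000).astype(np.float32)); m=np.median(Q,0)
        (cx,cy),(a,b),ang=r
        if b>a: ang+=90; a,b=b,a
        ang=(ang+90)%180-90
        print(k,len(Q),'mean',Q.mean(0).round(4),'rect c',round(cx/1000,4),round(cy/1000,4),'size',round(a,1),round(b,1),'bar yaw',round(ang,1))
E
python3 - <<'E'
from h import *
z=load('t14'); bars(z,{'A':(248,207,28,26),'B':(315,203,28,24),'C':(316,257,28,26)})
cv2.imwrite('pics/t14c.png',cv2.resize(z['im'][170:290,200:350,::-1],None,fx=5,fy=5,interpolation=cv2.INTER_CUBIC))
E
```

```text
A 207 mean [0.6019 0.215  0.1199] rect c 0.6022 0.2157 size 104.2 11.9 bar yaw -65.9
B 201 mean [0.6064 0.0505 0.1201] rect c 0.6066 0.0501 size 101.4 11.2 bar yaw 76.8
C 205 mean [0.4706 0.0501 0.1201] rect c 0.4708 0.0503 size 103.7 11.5 bar yaw 50.8
```

View pics/t14c.png

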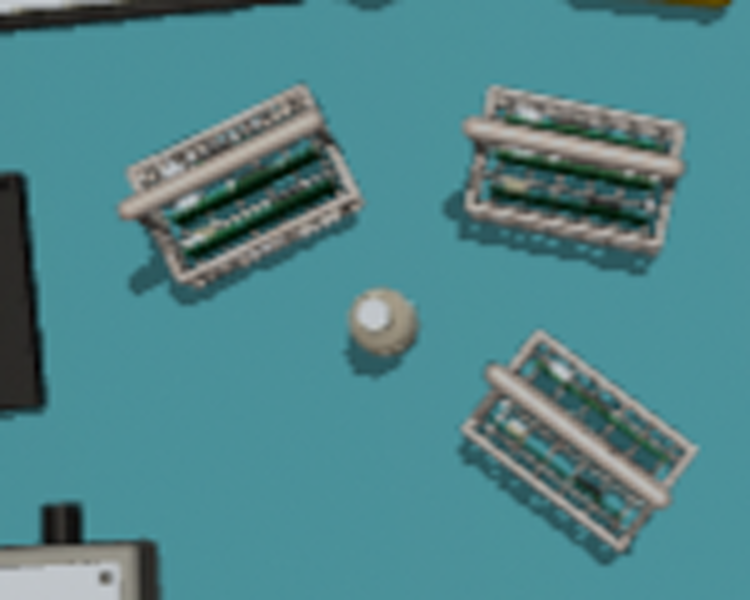

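The rect fits give bars of about 102 × 11.5 mm at z_top = 0.120, as they should be. A is at (0.602, 0.2155) with bar yaw −65.9°, so jaw 24.1°. Moving over it.

```bash
python3 - <<'E'
from h import *
go([.602,.2153,.20],24.1)
E
python3 -m handwheel '{"delta_pos":[[0.01,-0.035,0],[0.025,-0.08,0],[0.04,-0.125,0],[0.054,-0.17,-0.01],[0.054,-0.191,-0.03],[0.054,-0.191,-0.053],[0.054,-0.191,-0.053],[0.054,-0.191,-0.053],[0.054,-0.191,-0.053]],"rot":[[0,0,5],[0,0,10],[0,0,15],[0,0,19.3],[0,0,19.3],[0,0,19.3],[0,0,19.3],[0,0,19.3],[0,0,19.3]],"hand":[1,1,1,0.6,0.6,0.6,0.6,0.6,0.6]}' 50
python3 - <<'E'
from h import *
snap('wrist','w15')
go([.602,.2153,.0985],24.1)
E
```

```text
delta [0.0552, -0.1907, -0.0487] rot [0.0, -0.03, 19.29] len 0.204 ang 19.3
clock: 18.0
position: [0.601, 0.2161, 0.1968]
ee_rot: [0.543, 0.84, 0.0, -0.0]
ft_force: [-1.4, -0.2, -0.0]
grip_width: 0.606
delta [0.0008, -0.0007, -0.0986] rot [-0.03, 0.04, -0.08] len 0.099 ang 0.1
```

View pics/w15.png

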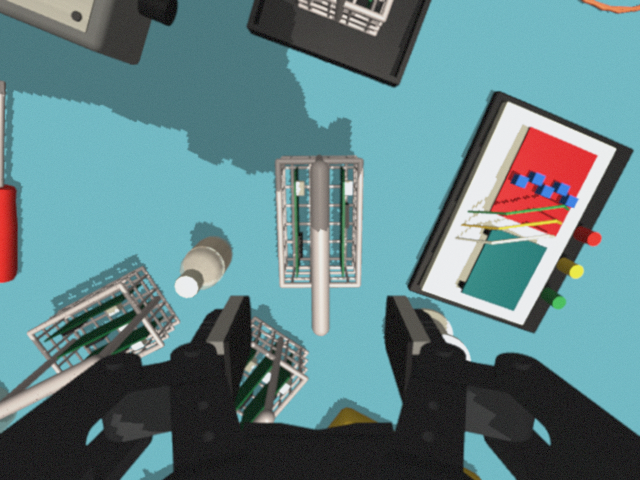

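```bash
python3 -m handwheel '{"delta_pos":[[0.001,-0.001,-0.03],[0.001,-0.001,-0.06],[0.001,-0.001,-0.085],[0.001,-0.001,-0.098],[0.001,-0.001,-0.098],[0.001,-0.001,-0.098],[0.001,-0.001,-0.098],[0.001,-0.001,-0.098],[0.001,-0.001,-0.098],[0.001,-0.001,-0.098],[0.001,-0.001,-0.098],[0.001,-0.001,-0.098]],"rot":[[0,0,0],[0,0,0],[0,0,0],[0,0,0],[0,0,0],[0,0,0],[0,0,0],[0,0,0],[0,0,0],[0,0,0],[0,0,0],[0,0,0]],"hand":[0.5,0.5,0.5,0.5,0.5,0.5,0,0,0,0,0,0]}' 50
python3 - <<'E'
from h import *
o=manip.get_obs(); print(o['ft_force'],o['position'])
snap('wrist','w16')
E
```

```text
clock: 19.25
position: [0.6029, 0.2144, 0.0994]
ee_rot: [0.544, 0.839, 0.001, 0.001]
ft_force: [0.9, 0.4, 6.1]
grip_width: 0.11
[0.92599461 0.42763498 6.13067135] [0.60291431 0.21440102 0.09938049]
```

View pics/w16.png

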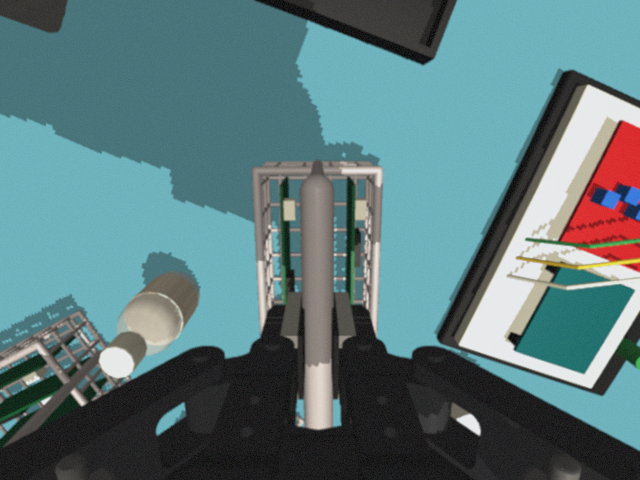

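Gripped A. Lifting and carrying it toward hook3.

```bash
python3 -m handwheel '{"delta_pos":[[0,0,0.01],[0,0,0.04],[0,0,0.08],[0,0,0.12],[0,-0.01,0.16],[-0.01,-0.03,0.19],[-0.02,-0.06,0.2],[-0.03,-0.1,0.2],[-0.04,-0.14,0.2],[-0.05,-0.18,0.2],[-0.06,-0.22,0.2],[-0.07,-0.26,0.2]],"rot":[[0,0,0],[0,0,0],[0,0,0],[0,0,0],[0,0,-3],[0,0,-8],[0,0,-14],[0,0,-20],[0,0,-26],[0,0,-32],[0,0,-38],[0,0,-44]],"hand":[0,0,0,0,0,0,0,0,0,0,0,0]}' 50
python3 - <<'E'
from h import *
go([.515,-.132,.2245],-35.15)
E
```

```text
clock: 20.5
position: [0.5307, -0.0476, 0.2982]
ee_rot: [0.82, 0.573, -0.0, -0.001]
ft_force: [0.5, -0.1, -1.8]
grip_width: 0.107
delta [-0.0157, -0.0844, -0.0737] rot [-0.05, -0.06, -15.0] len 0.113 ang 15.0
```

```bash
python3 -m handwheel '{"delta_pos":[[-0.008,-0.035,0],[-0.015,-0.07,0],[-0.016,-0.084,-0.02],[-0.016,-0.084,-0.045],[-0.016,-0.084,-0.065],[-0.016,-0.084,-0.074],[-0.016,-0.084,-0.074],[-0.016,-0.084,-0.074],[-0.016,-0.084,-0.074]],"rot":[[0,0,-5],[0,0,-10],[0,0,-15],[0,0,-15],[0,0,-15],[0,0,-15],[0,0,-15],[0,0,-15],[0,0,-15]],"hand":[0,0,0,0,0,0,0,0,0]}' 50
python3 - <<'E'
from h import *
snap('wrist','w17'); snap('side','s17')
go([.605,-.195,.224],-35.15)
E
```

```text
clock: 21.4
position: [0.5164, -0.1301, 0.2253]
ee_rot: [0.887, 0.463, 0.001, 0.0]
ft_force: [-0.6, -0.6, -2.5]
grip_width: 0.102
delta [0.0887, -0.065, -0.001] rot [-0.02, 0.05, -0.27] len 0.11 ang 0.3
```

View pics/w17.png

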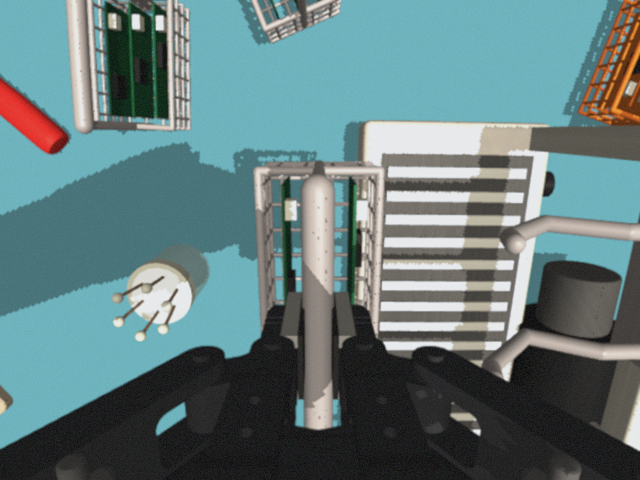

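View pics/s17.png

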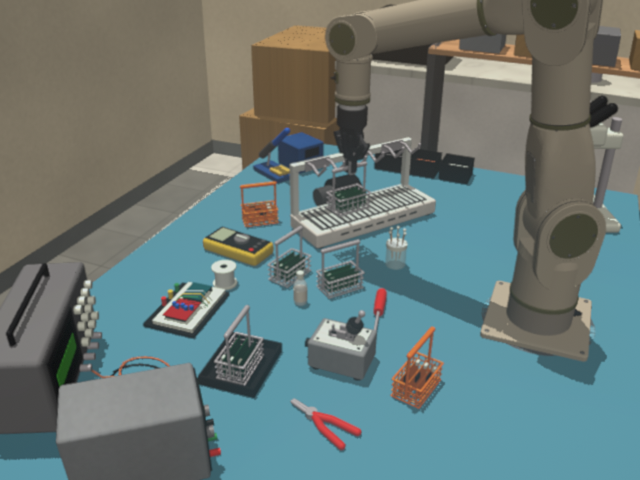

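I'll check the hook3 prong tips at (512,240) and (497,365) against the model before entering.

```bash
python3 - <<'E'
from h import *
np.set_printoptions(precision=4,suppress=True)
z=load('w17')
T=onz(z,[(512,240),(497,362)],.2215); m=T.mean(0); t=np.radians(-35.15); ex=np.array([np.cos(t),np.sin(t),0]); ey=np.array([-np.sin(t),np.cos(t),0])
print(T,m+.034*ex, np.linalg.norm(T[0]-T[1]), T@ex, T@ey)
e=onz(z,[(316,178),(318,428)],.241); print(e,e.mean(0),np.linalg.norm(e[0]-e[1]))
go([.605,-.195,.224],-35.15)
E
```

```text
[[ 0.5945 -0.1503  0.2215]
 [ 0.5646 -0.1949  0.2215]] [ 0.6074 -0.1922  0.2215] 0.05370832775830492 [0.5727 0.5739] [0.2193 0.1657]
[[ 0.5471 -0.0859  0.241 ]
 [ 0.4928 -0.1649  0.241 ]] [ 0.52   -0.1254  0.241 ] 0.09583823687592992
delta [0.0887, -0.065, -0.001] rot [-0.02, 0.05, -0.27] len 0.11 ang 0.3
```

```bash
python3 -m handwheel '{"delta_pos":[[0.01,-0.007,-0.001],[0.025,-0.018,-0.001],[0.041,-0.03,-0.001],[0.057,-0.042,-0.001],[0.073,-0.053,-0.001],[0.084,-0.061,-0.001],[0.0887,-0.065,-0.001],[0.0887,-0.065,-0.001],[0.0887,-0.065,-0.001],[0.0887,-0.065,-0.001]],"rot":[[0,0,0],[0,0,0],[0,0,0],[0,0,0],[0,0,0],[0,0,0],[0,0,0],[0,0,0],[0,0,0],[0,0,0]],"hand":[0,0,0,0,0,0,0,0,0,0]}' 50
python3 - <<'E'
from h import *
snap('wrist','w18')
go([.605,-.195,.180],-35.15)
E
```

```text
clock: 22.5
position: [0.6043, -0.1944, 0.2234]
ee_rot: [0.886, 0.463, 0.0, -0.0]
ft_force: [0.2, -0.1, -2.6]
grip_width: 0.105
delta [0.0007, -0.0005, -0.0434] rot [-0.05, -0.0, -0.28] len 0.043 ang 0.3
```

View pics/w18.png

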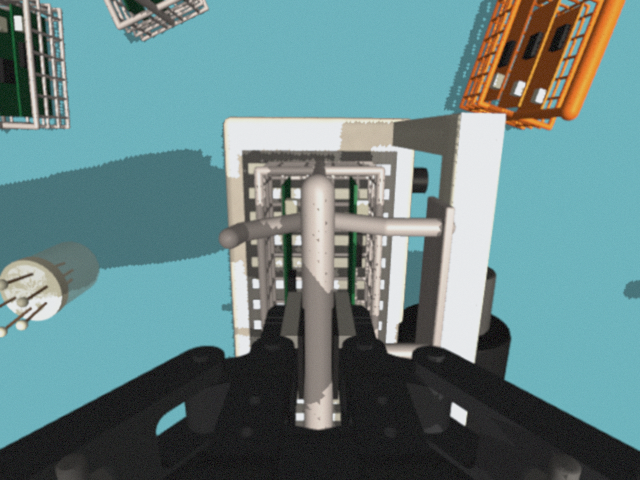

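The bar is over the V dip of both prongs (visible prong vertex ≈ (310,225)). Lowering.

```bash
python3 -m handwheel '{"delta_pos":[[0.0005,-0.0005,-0.01],[0.0005,-0.0005,-0.022],[0.0005,-0.0005,-0.033],[0.0005,-0.0005,-0.040],[0.0005,-0.0005,-0.043],[0.0005,-0.0005,-0.0445],[0.0005,-0.0005,-0.0445],[0.0005,-0.0005,-0.0445]],"rot":[[0,0,0],[0,0,0],[0,0,0],[0,0,0],[0,0,0],[0,0,0],[0,0,0],[0,0,0]],"hand":[0,0,0,0,0,0,0,0]}' 50
```

```text
clock: 23.35
position: [0.6048, -0.1953, 0.1795]
ee_rot: [0.887, 0.463, 0.0, -0.001]
ft_force: [-5.9, 3.1, 6.5]
grip_width: 0.111
```

```bash
python3 -m handwheel '{"delta_pos":[[0,0,0],[0,0,0],[0,0,0],[0,0,0],[0,0,0.005],[0,0,0.02],[0,0,0.05],[0,0,0.09],[0,0,0.13],[0,0,0.14],[0,0,0.14]],"rot":[[0,0,0],[0,0,0],[0,0,0],[0,0,0],[0,0,0],[0,0,0],[0,0,0],[0,0,0],[0,0,0],[0,0,0],[0,0,0]],"hand":[0.4,0.4,0.4,0.4,0.4,0.4,0.4,0.4,0.6,1,1]}' 50
python3 - <<'E'
from h import *
snap('wrist','w19'); snap('top','t19')
z=load('t19'); bars(z,{'B':(315,203,28,24),'C':(316,257,28,26)})
E
```

```text
clock: 24.45
position: [0.6057, -0.1961, 0.3214]
ee_rot: [0.887, 0.462, 0.002, 0.001]
ft_force: [0.5, 0.6, -1.4]
grip_width: 0.89
B 202 mean [0.6062 0.0499 0.1201] rect c 0.6065 0.0503 size 101.6 11.4 bar yaw 76.6
C 205 mean [0.4706 0.0502 0.1199] rect c 0.4708 0.0502 size 103.8 11.5 bar yaw 50.8
```

View pics/w19.png

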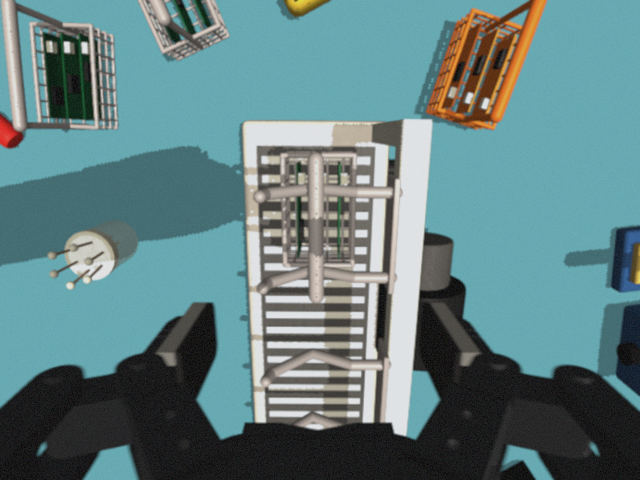

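View pics/t19.png

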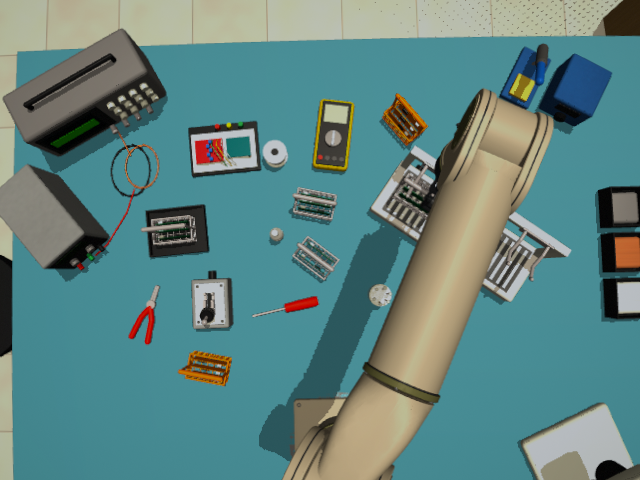

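A hangs on both prongs of hook3 (bar at col 316, rows 155–298; prongs at rows 192 and 278). B and C are unmoved. Next is B at (0.6065, 0.050), bar yaw 76.7° → jaw −13.3°.

```bash
python3 -m handwheel '{"delta_pos":[[0,0.03,0],[0,0.07,0],[0,0.115,0],[0,0.16,0],[0,0.205,0],[0.001,0.246,-0.03],[0.001,0.246,-0.07],[0.001,0.246,-0.11],[0.001,0.246,-0.121],[0.001,0.246,-0.121],[0.001,0.246,-0.121]],"rot":[[0,0,4],[0,0,8],[0,0,12],[0,0,16],[0,0,20],[0,0,21.9],[0,0,21.9],[0,0,21.9],[0,0,21.9],[0,0,21.9],[0,0,21.9]],"hand":[1,1,1,0.6,0.6,0.6,0.6,0.6,0.6,0.6,0.6]}' 50
python3 - <<'E'
from h import *
snap('wrist','w20')
go([.6065,.0502,.0985],-13.3)
E
```

```text
clock: 25.65
position: [0.6068, 0.0501, 0.1991]
ee_rot: [0.783, 0.622, 0.0, 0.0]
ft_force: [0.0, 0.6, -0.3]
grip_width: 0.599
delta [-0.0006, 0.0, -0.1011] rot [-0.04, 0.12, -0.27] len 0.101 ang 0.3
```

View pics/w20.png

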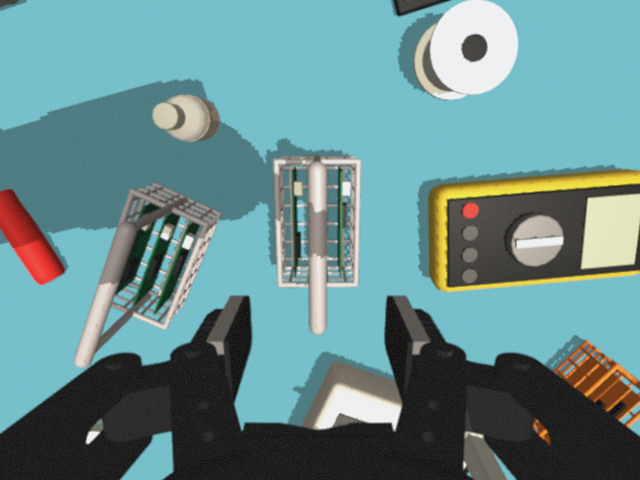

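B's bar is centred (col 318) between the fingers. Descend and grip.

```bash
python3 -m handwheel '{"delta_pos":[[0,0,-0.03],[0,0,-0.06],[0,0,-0.085],[0,0,-0.100],[0,0,-0.100],[0,0,-0.100],[0,0,-0.100],[0,0,-0.100],[0,0,-0.100],[0,0,-0.100],[0,0,-0.100],[0,0,-0.100]],"rot":[[0,0,0],[0,0,0],[0,0,0],[0,0,0],[0,0,0],[0,0,0],[0,0,0],[0,0,0],[0,0,0],[0,0,0],[0,0,0],[0,0,0]],"hand":[0.5,0.5,0.5,0.5,0.5,0.5,0,0,0,0,0,0]}' 50
python3 - <<'E'
from h import *
o=manip.get_obs(); print(o['ft_force'],o['position'])
snap('wrist','w21')
E
```

```text
clock: 26.9
position: [0.6067, 0.0506, 0.0989]
ee_rot: [0.783, 0.623, 0.001, 0.0]
ft_force: [-1.7, 0.6, 6.2]
grip_width: 0.108
[-1.70029645  0.61235256  6.24215266] [0.60672227 0.05063555 0.09892029]
```

View pics/w21.png

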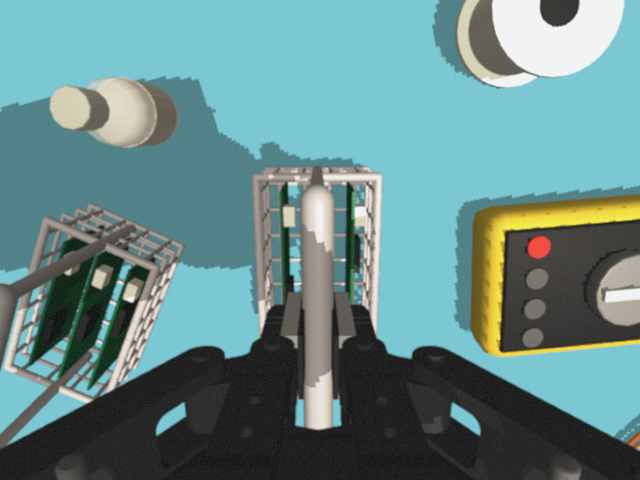

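```bash
python3 -m handwheel '{"delta_pos":[[0,0,0.01],[0,0,0.04],[0,0,0.08],[0,0,0.12],[-0.01,-0.01,0.16],[-0.025,-0.03,0.2],[-0.045,-0.065,0.21],[-0.067,-0.105,0.21],[-0.09,-0.145,0.21],[-0.112,-0.185,0.21],[-0.134,-0.225,0.21],[-0.155,-0.262,0.21]],"rot":[[0,0,0],[0,0,0],[0,0,0],[0,0,0],[0,0,-2],[0,0,-4],[0,0,-7],[0,0,-10],[0,0,-13],[0,0,-16],[0,0,-19],[0,0,-21.8]],"hand":[0,0,0,0,0,0,0,0,0,0,0,0]}' 50
python3 - <<'E'
from h import *
go([.440,-.238,.224],-35.15)
E
```

```text
clock: 28.15
position: [0.4494, -0.2135, 0.3082]
ee_rot: [0.887, 0.462, 0.0, -0.0]
ft_force: [0.4, -0.4, -2.1]
grip_width: 0.107
delta [-0.0094, -0.0245, -0.0842] rot [-0.06, 0.02, -0.17] len 0.088 ang 0.2
```

```bash
python3 -m handwheel '{"delta_pos":[[-0.009,-0.021,-0.01],[-0.0115,-0.026,-0.03],[-0.0115,-0.026,-0.055],[-0.0115,-0.026,-0.075],[-0.0115,-0.026,-0.084],[-0.0115,-0.026,-0.084],[-0.0115,-0.026,-0.084],[-0.0115,-0.026,-0.084]],"rot":[[0,0,0],[0,0,0],[0,0,0],[0,0,0],[0,0,0],[0,0,0],[0,0,0],[0,0,0]],"hand":[0,0,0,0,0,0,0,0]}' 50
python3 - <<'E'
from h import *
snap('wrist','w22'); snap('side','s22')
np.set_printoptions(precision=4,suppress=True)
go([.530,-.301,.224],-35.15)
E
```

```text
clock: 28.95
position: [0.4402, -0.2377, 0.2247]
ee_rot: [0.886, 0.463, 0.001, 0.0]
ft_force: [0.1, -0.4, -1.3]
grip_width: 0.106
delta [0.09, -0.0634, -0.0005] rot [-0.01, 0.06, -0.36] len 0.11 ang 0.4
```

View pics/w22.png

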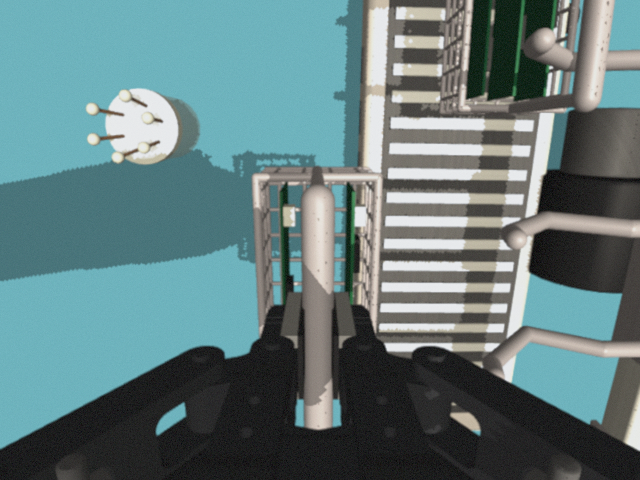

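View pics/s22.png

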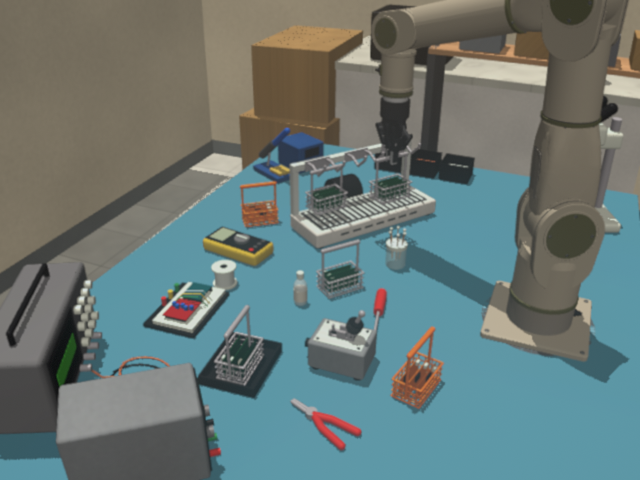

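Upper prong tip at (515,238), the same relative place as at hook3. A hangs clear. Entering hook2.

```bash
python3 -m handwheel '{"delta_pos":[[0.01,-0.007,0],[0.025,-0.0175,0],[0.041,-0.029,0],[0.057,-0.040,0],[0.073,-0.0515,0],[0.084,-0.0595,0],[0.0895,-0.063,0],[0.0895,-0.063,0],[0.0895,-0.063,0],[0.0895,-0.063,0]],"rot":[[0,0,0],[0,0,0],[0,0,0],[0,0,0],[0,0,0],[0,0,0],[0,0,0],[0,0,0],[0,0,0],[0,0,0]],"hand":[0,0,0,0,0,0,0,0,0,0]}' 50
python3 - <<'E'
from h import *
snap('wrist','w23')
go([.5295,-.3005,.1794],-35.15)
E
```

```text
clock: 30.05
position: [0.5287, -0.3001, 0.2239]
ee_rot: [0.886, 0.463, 0.0, -0.0]
ft_force: [0.3, -0.1, -1.8]
grip_width: 0.109
delta [0.0007, -0.0004, -0.0445] rot [-0.05, 0.01, -0.37] len 0.045 ang 0.4
```

View pics/w23.png

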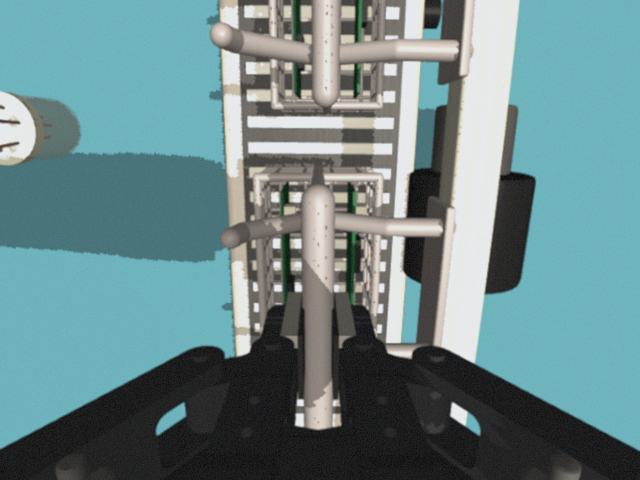

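```bash
python3 -m handwheel '{"delta_pos":[[0,0,-0.01],[0,0,-0.022],[0,0,-0.033],[0,0,-0.040],[0,0,-0.0435],[0,0,-0.045],[0,0,-0.045],[0,0,-0.045]],"rot":[[0,0,0],[0,0,0],[0,0,0],[0,0,0],[0,0,0],[0,0,0],[0,0,0],[0,0,0]],"hand":[0,0,0,0,0,0,0,0]}' 50
```

```text
clock: 30.9
position: [0.5295, -0.3007, 0.1792]
ee_rot: [0.886, 0.463, 0.0, 0.0]
ft_force: [0.4, 0.4, 2.9]
grip_width: 0.109
```

```bash
python3 -m handwheel '{"delta_pos":[[0,0,0],[0,0,0],[0,0,0],[0,0,0],[0,0,0.005],[0,0,0.02],[0,0,0.05],[0,0,0.09],[0,0,0.13],[0,0,0.14],[0,0,0.14]],"rot":[[0,0,0],[0,0,0],[0,0,0],[0,0,0],[0,0,0],[0,0,0],[0,0,0],[0,0,0],[0,0,0],[0,0,0],[0,0,0]],"hand":[0.4,0.4,0.4,0.4,0.4,0.4,0.4,0.4,0.6,1,1]}' 50
python3 - <<'E'
from h import *
snap('wrist','w24'); snap('top','t24')
z=load('t24'); bars(z,{'C':(316,257,28,26)})
E
```

```text
clock: 32.0
position: [0.5296, -0.3012, 0.3212]
ee_rot: [0.886, 0.463, 0.001, 0.001]
ft_force: [-0.2, 0.3, -1.2]
grip_width: 0.891
C 206 mean [0.4706 0.0501 0.1202] rect c 0.4708 0.0503 size 103.7 11.5 bar yaw 50.8
```

View pics/w24.png

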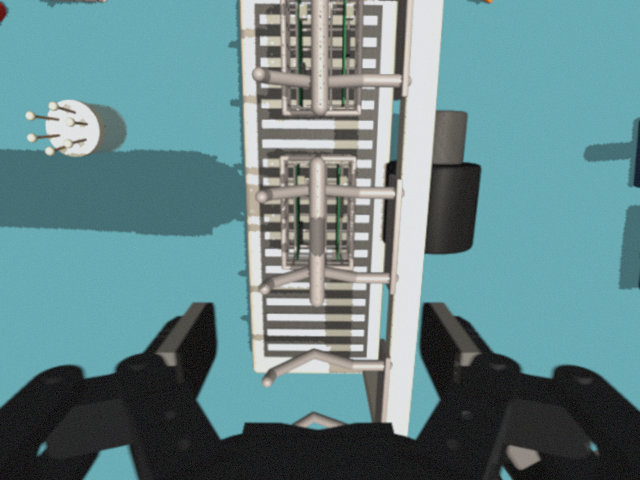

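View pics/t24.png

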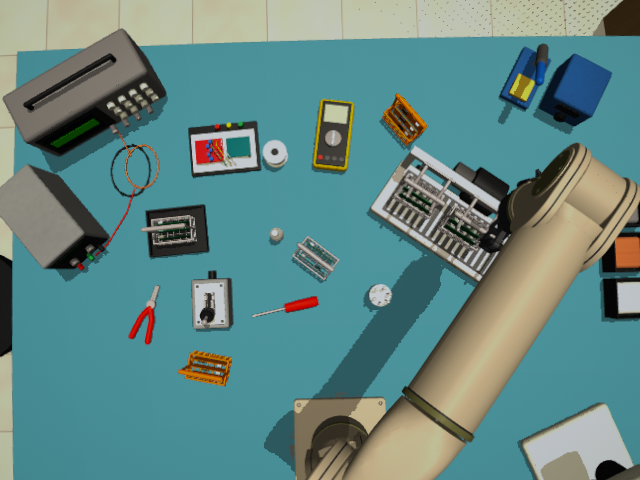

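B hangs on both prongs of hook2. Next is C at (0.4708, 0.0503), jaw −39.2°, still in its place.

```bash
python3 -m handwheel '{"delta_pos":[[-0.006,0.04,0],[-0.014,0.085,0],[-0.022,0.13,0],[-0.03,0.175,0],[-0.038,0.22,0],[-0.045,0.265,0],[-0.053,0.31,0],[-0.0585,0.351,-0.03],[-0.0585,0.351,-0.07],[-0.0585,0.351,-0.11],[-0.0585,0.351,-0.121],[-0.0585,0.351,-0.121]],"rot":[[0,0,0],[0,0,-1],[0,0,-2],[0,0,-3],[0,0,-4],[0,0,-4],[0,0,-4],[0,0,-4],[0,0,-4],[0,0,-4],[0,0,-4],[0,0,-4]],"hand":[1,1,1,1,1,1,0.6,0.6,0.6,0.6,0.6,0.6]}' 50
python3 - <<'E'
from h import *
snap('wrist','w25')
go([.4708,.0502,.0985],-39.2)
E
```

```text
clock: 33.3
position: [0.4694, 0.0501, 0.1962]
ee_rot: [0.902, 0.432, -0.002, -0.0]
ft_force: [0.2, 0.5, 0.5]
grip_width: 0.597
delta [0.0003, -0.0, -0.0994] rot [0.02, -0.07, -0.38] len 0.099 ang 0.4
```

The picture viewing limit is reached, so from here I check numerically with the depth clouds.

```bash
cat >> h.py <<'E'
def wbar(z,c,rad,lo,hi):
    P=cloud(z).reshape(-1,3); P=P[np.isfinite(P[:,0])]
    Q=P[(np.hypot(P[:,0]-c[0],P[:,1]-c[1])<rad)&(P[:,2]>lo)&(P[:,2]<hi)]
    if len(Q)<10: print('few',len(Q)); return
    r=cv2.minAreaRect((Q[:,:2]*1000).astype(np.float32)); (cx,cy),(a,b),ang=r
    if b>a: ang+=90; a,b=b,a
    ang=(ang+90)%180-90
    print('n',len(Q),'c',round(cx/1000,4),round(cy/1000,4),'size',round(a,1),round(b,1),'yaw',round(ang,1),'ztop',Q[:,2].max().round(4),'zmed',np.median(Q[:,2]).round(4))
E
python3 - <<'E'
from h import *
z=load('w25'); wbar(z,(.4708,.0502),.07,.112,.130)
go([.4708,.0502,.0985],-39.2)
E
```

```text
n 3254 c 0.4705 0.051 size 105.8 10.7 yaw 51.5 ztop 0.1238 zmed 0.1208
delta [0.0003, -0.0, -0.0994] rot [0.02, -0.07, -0.38] len 0.099 ang 0.4
```

The wrist cloud confirms C's bar at (0.4705, 0.051), yaw 51.5°, 106 × 11 mm, top 0.121. Descend and grip.

```bash
python3 -m handwheel '{"delta_pos":[[0,0,-0.03],[0,0,-0.06],[0,0,-0.085],[0,0,-0.099],[0,0,-0.099],[0,0,-0.099],[0,0,-0.099],[0,0,-0.099],[0,0,-0.099],[0,0,-0.099],[0,0,-0.099],[0,0,-0.099]],"rot":[[0,0,0],[0,0,0],[0,0,0],[0,0,0],[0,0,0],[0,0,0],[0,0,0],[0,0,0],[0,0,0],[0,0,0],[0,0,0],[0,0,0]],"hand":[0.5,0.5,0.5,0.5,0.5,0.5,0,0,0,0,0,0]}' 50
python3 - <<'E'
from h import *
o=manip.get_obs(); print(o['ft_force'],o['position'])
E
```

```text
clock: 34.55
position: [0.4712, 0.0509, 0.0997]
ee_rot: [0.902, 0.432, 0.001, -0.0]
ft_force: [-3.3, 0.8, 7.8]
grip_width: 0.107
[-3.25879327  0.82993868  7.78332323] [0.4711819  0.05090086 0.0997474 ]
```

```bash
python3 -m handwheel '{"delta_pos":[[0,0,0.01],[0,0,0.04],[0,0,0.08],[0,0,0.12],[-0.005,-0.01,0.16],[-0.01,-0.03,0.19],[-0.017,-0.06,0.2],[-0.027,-0.1,0.2],[-0.038,-0.14,0.2],[-0.048,-0.18,0.2],[-0.059,-0.22,0.2],[-0.07,-0.26,0.2]],"rot":[[0,0,0],[0,0,0],[0,0,0],[0,0,0],[0,0,0],[0,0,1],[0,0,2],[0,0,3],[0,0,3.5],[0,0,3.5],[0,0,3.5],[0,0,3.5]],"hand":[0,0,0,0,0,0,0,0,0,0,0,0]}' 50
python3 - <<'E'
from h import *
go([.3652,-.3439,.30],-35.15)
E
```

```text
clock: 35.75
position: [0.3995, -0.2114, 0.2991]
ee_rot: [0.888, 0.459, 0.0, -0.0]
ft_force: [1.2, -0.8, -2.3]
grip_width: 0.104
delta [-0.0343, -0.1325, 0.0009] rot [-0.07, 0.02, 0.18] len 0.137 ang 0.2
```

```bash
python3 -m handwheel '{"delta_pos":[[-0.01,-0.04,0],[-0.02,-0.08,0],[-0.03,-0.115,0],[-0.035,-0.133,-0.02],[-0.035,-0.133,-0.045],[-0.035,-0.133,-0.065],[-0.035,-0.133,-0.075],[-0.035,-0.133,-0.075],[-0.035,-0.133,-0.075],[-0.035,-0.133,-0.075]],"rot":[[0,0,0],[0,0,0],[0,0,0],[0,0,0],[0,0,0],[0,0,0],[0,0,0],[0,0,0],[0,0,0],[0,0,0]],"hand":[0,0,0,0,0,0,0,0,0,0]}' 50
python3 - <<'E'
from h import *
snap('wrist','w26'); snap('side','s26')
z=load('w26'); t=np.radians(-35.15); ex=np.array([np.cos(t),np.sin(t)]); ey=np.array([-np.sin(t),np.cos(t)])
o=manip.get_obs()
# held bar
wbar(z,o['position'][:2]+.03*ey,.07,.230,.26)
# hook prong tips (z>.21) near hook1 tips
P=cloud(z).reshape(-1,3); P=P[np.isfinite(P[:,0])]
A=P[:,:2]@ex; B=P[:,:2]@ey
for y0 in [.0592-.10,.0592-.16,.0592-.03]:
    m=(abs(B-y0)<.012)&(A>.56)&(A<.59)&(P[:,2]>.205)&(P[:,2]<.235)
    print(y0, m.sum(), P[m].mean(0) if m.sum() else None, A[m].min() if m.sum() else None, B[m].mean() if m.sum() else None, P[m,2].max() if m.sum() else None)
go([.4551,-.4072,.2243],-35.15)
E
```

```text
clock: 36.75
position: [0.3661, -0.3427, 0.2247]
ee_rot: [0.888, 0.46, 0.001, 0.0]
ft_force: [-0.6, 0.7, -2.3]
grip_width: 0.104
n 10086 c 0.37 -0.338 size 89.6 35.2 yaw 38.9 ztop 0.26 zmed 0.246
-0.0408 752 [ 0.4464813  -0.36347539  0.21909827] 0.5674423352441467 -0.04014701957764752 0.2280864522256008
-0.1008 572 [ 0.41469775 -0.4128046   0.21417403] 0.5690326874013173 -0.09877932381879426 0.2261504566207585
0.029200000000000004 943 [ 0.4854683  -0.30856741  0.21915814] 0.5679874159527919 0.027193915003209477 0.22780093586997052
delta [0.0891, -0.0646, -0.0001] rot [-0.02, 0.07, 0.12] len 0.11 ang 0.1
```

```bash
python3 - <<'E'
from h import *
z=load('w26'); t=np.radians(-35.15); ex=np.array([np.cos(t),np.sin(t)]); ey=np.array([-np.sin(t),np.cos(t)])
o=manip.get_obs(); p=o['position'][:2]
P=cloud(z).reshape(-1,3); P=P[np.isfinite(P[:,0])]
A=(P[:,:2]-p)@ex; B=(P[:,:2]-p)@ey
m=(abs(A)<.015)&(B>.02)&(B<.07)&(P[:,2]>.23)&(P[:,2]<.255)
print(m.sum(),'bar end ey',np.percentile(B[m],99.5),'A near',A[m&(B<.03)].mean(),'A far',A[m&(B>.04)].mean(),'ztop near/far',np.percentile(P[m&(B<.03),2],95),np.percentile(P[m&(B>.04),2],95))
E
```

```text
3238 bar end ey 0.05211129253526687 A near 0.0004118168326788938 A far 0.0005714164933242126 ztop near/far 0.24726756093233723 0.24714970962984
```

The held bar is level, aligned to 0.2 mm and centred, raised about 45 mm. The prong tips match the model. Entering hook1.

```bash
python3 -m handwheel '{"delta_pos":[[0.01,-0.007,-0.001],[0.025,-0.018,-0.001],[0.041,-0.03,-0.001],[0.057,-0.041,-0.001],[0.073,-0.053,-0.001],[0.084,-0.061,-0.001],[0.089,-0.0645,-0.001],[0.089,-0.0645,-0.001],[0.089,-0.0645,-0.001],[0.089,-0.0645,-0.001]],"rot":[[0,0,0],[0,0,0],[0,0,0],[0,0,0],[0,0,0],[0,0,0],[0,0,0],[0,0,0],[0,0,0],[0,0,0]],"hand":[0,0,0,0,0,0,0,0,0,0]}' 50
python3 - <<'E'
from h import *
snap('wrist','w27')
o=manip.get_obs(); print(o['ft_force'],o['torque'])
go([.4551,-.4072,.1797],-35.15)
E
```

```text
clock: 37.85
position: [0.4542, -0.4066, 0.2229]
ee_rot: [0.888, 0.459, 0.0, -0.0]
ft_force: [-0.6, 1.1, -1.9]
grip_width: 0.105
[ 0.15661546 -0.70887759 -2.1284182 ] [0.05753032 0.00242484 0.00060316]
delta [0.0008, -0.0006, -0.0432] rot [-0.05, 0.02, 0.14] len 0.043 ang 0.1
```

```bash
python3 -m handwheel '{"delta_pos":[[0,0,-0.01],[0,0,-0.022],[0,0,-0.033],[0,0,-0.039],[0,0,-0.0425],[0,0,-0.044],[0,0,-0.044],[0,0,-0.044]],"rot":[[0,0,0],[0,0,0],[0,0,0],[0,0,0],[0,0,0],[0,0,0],[0,0,0],[0,0,0]],"hand":[0,0,0,0,0,0,0,0]}' 50
```

```text
clock: 38.7
position: [0.4545, -0.4068, 0.1797]
ee_rot: [0.888, 0.459, 0.0, -0.001]
ft_force: [-4.8, 7.3, 9.4]
grip_width: 0.104
```

```bash
python3 -m handwheel '{"delta_pos":[[0,0,0],[0,0,0],[0,0,0],[0,0,0],[0,0,0.005],[0,0,0.02],[0,0,0.05],[0,0,0.09],[0,0,0.13],[0,0,0.14],[0,0,0.14]],"rot":[[0,0,0],[0,0,0],[0,0,0],[0,0,0],[0,0,0],[0,0,0],[0,0,0],[0,0,0],[0,0,0],[0,0,0],[0,0,0]],"hand":[0.4,0.4,0.4,0.4,0.4,0.4,0.4,0.4,0.6,1,1]}' 50
python3 - <<'E'
from h import *
snap('wrist','w28'); snap('top','t28'); snap('side','s28')
t=np.radians(-35.15); ex=np.array([np.cos(t),np.sin(t)]); ey=np.array([-np.sin(t),np.cos(t)])
z=load('w28'); P=cloud(z).reshape(-1,3); P=P[np.isfinite(P[:,0])]
A=P[:,:2]@ex-.6065; B=P[:,:2]@ey-.0592
for nm,y0 in [('hook1',-.13),('hook2',0),('hook3',.13)]:
    m=(abs(B-y0)<.065)&(abs(A)<.013)&(P[:,2]>.190)&(P[:,2]<.215)
    if m.sum()>20:
        b=B[m]-y0
        print(nm,m.sum(),'bar ey range',np.percentile(b,[1,99]).round(4),'ex med',np.median(A[m]).round(4),'z top',np.percentile(P[m,2],[50,95]).round(4), 'left/right z',[np.median(P[m&(B-y0>.035),2]).round(4) if (m&(B-y0>.035)).sum() else None,np.median(P[m&(B-y0<-.035),2]).round(4) if (m&(B-y0<-.035)).sum() else None],'ex L/R',[np.median(A[m&(B-y0>.035)]).round(4) if (m&(B-y0>.035)).sum() else None,np.median(A[m&(B-y0<-.035)]).round(4) if (m&(B-y0<-.035)).sum() else None])
E
```

```text
clock: 39.8
position: [0.4548, -0.4078, 0.321]
ee_rot: [0.888, 0.459, 0.001, 0.001]
ft_force: [0.5, -0.0, -0.3]
grip_width: 0.891
hook1 2820 bar ey range [-0.0508  0.0506] ex med -0.0004 z top [0.2009 0.2028] left/right z [np.float64(0.201), np.float64(0.2014)] ex L/R [np.float64(-0.0001), np.float64(-0.0004)]
hook2 2384 bar ey range [-0.0538  0.013 ] ex med 0.0001 z top [0.201  0.2028] left/right z [None, np.float64(0.2011)] ex L/R [None, np.float64(0.0001)]
```

All three hooks look right from here: hook1's bar is level, spans ±51 mm, top 0.201. I'll move back toward the toggle and check all baskets with the top camera on the way.

```bash
python3 -m handwheel '{"delta_pos":[[-0.003,0.035,0],[-0.006,0.08,0],[-0.01,0.125,0],[-0.013,0.17,0],[-0.016,0.215,0],[-0.02,0.26,0],[-0.024,0.305,0],[-0.03,0.35,0],[-0.034,0.395,0],[-0.034,0.408,0],[-0.034,0.408,0]],"rot":[[0,0,8],[0,0,16],[0,0,24],[0,0,32],[0,0,40],[0,0,48],[0,0,56],[0,0,64],[0,0,65],[0,0,65],[0,0,65]],"hand":[1,1,1,1,1,1,1,1,1,1,1]}' 50
python3 - <<'E'
from h import *
go([.30,.3086,.30],91.4)
go([.3117,.3086,.1693],91.4,tilt_axis=[-.026,1,0],tilt=-22.9)
E
```

```text
clock: 41.05
position: [0.42, 0.0028, 0.3176]
ee_rot: [0.501, 0.866, -0.001, -0.0]
ft_force: [0.1, -0.6, -0.5]
grip_width: 0.999
delta [-0.12, 0.3058, -0.0176] rot [0.15, -0.06, 61.47] len 0.329 ang 61.5
delta [-0.1083, 0.3058, -0.1483] rot [-11.6, -21.03, 60.65] len 0.357 ang 65.2
```

```bash
python3 -m handwheel '{"delta_pos":[[-0.008,0.035,0],[-0.02,0.08,0],[-0.035,0.12,0],[-0.05,0.16,0],[-0.065,0.2,0],[-0.08,0.24,0],[-0.095,0.275,0],[-0.109,0.306,-0.02],[-0.109,0.306,-0.04],[-0.109,0.306,-0.04]],"rot":[[0,0,7],[0,0,15],[0,0,23],[0,0,31],[0,0,39],[0,0,47],[0,0,54],[0,0,61.5],[0,0,61.5],[0,0,61.5]],"hand":[1,1,1,1,1,1,1,1,1,1]}' 50
python3 - <<'E'
from h import *
snap('wrist','w29'); snap('top','t29'); snap('side','s29')
t=np.radians(-35.15); ex=np.array([np.cos(t),np.sin(t)]); ey=np.array([-np.sin(t),np.cos(t)])
z=load('t29'); P=cloud(z).reshape(-1,3); P=P[np.isfinite(P[:,0])]
A=P[:,:2]@ex-.6065; B=P[:,:2]@ey-.0592
for nm,y0 in [('hook1',-.13),('hook2',0),('hook3',.13)]:
    m=(abs(B-y0)<.06)&(abs(A)<.02)&(P[:,2]>.190)&(P[:,2]<.215)
    r=cv2.minAreaRect(np.c_[A[m],B[m]-y0].astype(np.float32)*1000); print(nm,m.sum(),r,np.median(P[m,2]))
wbar(z,(.547,.4065),.08,.112,.135)
go([.3117,.3086,.1693],91.4,tilt_axis=[-.026,1,0],tilt=-22.9)
zw=load('w29'); Pw=cloud(zw).reshape(-1,3); Pw=Pw[np.isfinite(Pw[:,0])]
Q=Pw[(abs(Pw[:,0]-.33)<.05)&(abs(Pw[:,1]-.31)<.03)&(Pw[:,2]>.09)&(Pw[:,2]<.16)]
ax=np.array([-.3894,0,.9211]); piv=np.array([.3643,.310,.045]); s=(Q-piv)@ax; r=np.linalg.norm((Q-piv)-np.outer(s,ax),axis=1)
print('collar top',np.median(s[(r>.008)&(r<.015)]),'ball',Q[s>.092].mean(0),len(Q))
E
```

```text
clock: 42.05
position: [0.3117, 0.3053, 0.276]
ee_rot: [-0.01, 1.0, -0.003, -0.001]
ft_force: [-1.2, -0.6, 0.4]
grip_width: 0.998
hook1 332 ((0.3027305603027344, 1.1750946044921875), (105.31098175048828, 38.84234619140625), 89.05909729003906) 0.19979276778206811
hook2 335 ((0.11429595947265625, -0.5215415954589844), (39.894718170166016, 106.38878631591797), 0.1563078910112381) 0.20015762156213435
hook3 327 ((0.162445068359375, 2.3060035705566406), (38.96700668334961, 105.97130584716797), 0.4719640910625458) 0.19989340903831132
n 205 c 0.5489 0.4066 size 105.7 11.3 yaw -85.0 ztop 0.1305 zmed 0.1245
delta [-0.0012, 0.0026, -0.1102] rot [0.51, -22.89, 0.38] len 0.11 ang 22.9
collar top 0.07481396841374552 ball [0.32530107 0.30839803 0.13997668] 1387
```

All three bars are at hook height (top 0.200) and centred within 2 mm. The dry basket in the tray reads z_top 0.1245 (0.119 + 0.0055, flat), yaw −85° = tray. The lever is still OFF and locked. Tilting to line up with it.

```bash
python3 -m handwheel '{"delta_pos":[[-0.001,0.003,-0.02],[-0.001,0.003,-0.05],[-0.001,0.003,-0.08],[-0.001,0.003,-0.110],[-0.001,0.003,-0.110],[-0.001,0.003,-0.110],[-0.001,0.003,-0.110]],"rot":[[0.2,-8,0.1],[0.4,-16,0.3],[0.5,-22.9,0.4],[0.5,-22.9,0.4],[0.5,-22.9,0.4],[0.5,-22.9,0.4],[0.5,-22.9,0.4]],"hand":[1,1,1,1,1,1,1]}' 70
python3 - <<'E'
from h import *
snap('wrist','w30')
go([.3643-.3894*.045,.310-.0004,.045+.9211*.045],91.4,tilt_axis=[-.026,1,0],tilt=-22.9)
o=manip.get_obs(); R=RR.from_quat(o['ee_rot']).as_matrix(); print(o['position'],R[:,2].round(3),o['joint_pos'].round(2))
zw=load('w30'); Pw=cloud(zw).reshape(-1,3); Pw=Pw[np.isfinite(Pw[:,0])]
Q=Pw[(abs(Pw[:,0]-.33)<.05)&(abs(Pw[:,1]-.31)<.03)&(Pw[:,2]>.09)&(Pw[:,2]<.16)]
ax=np.array([-.3894,0,.9211]); piv=np.array([.3643,.310,.045]); s=(Q-piv)@ax
print('ball',Q[s>.092].mean(0),'collar',Q[(s>.06)&(s<.078)].mean(0))
E
```

```text
clock: 42.9
position: [0.3119, 0.3108, 0.171]
ee_rot: [-0.012, 0.98, 0.003, 0.199]
ft_force: [0.3, 0.2, -0.9]
grip_width: 1.002
delta [0.0351, -0.0013, -0.0843] rot [-0.05, 0.04, -0.08] len 0.091 ang 0.1
[0.31172069 0.31085447 0.17075131] [ 0.39   0.011 -0.921] [-1.35 -0.22  0.16  2.23  0.48  1.02  0.17]
ball [0.32354493 0.30847794 0.13887134] collar [0.33166619 0.30868587 0.1105926 ]
```

```bash
python3 -m handwheel '{"delta_pos":[[0.0175,-0.001,-0.042],[0.034,-0.001,-0.082],[0.035,-0.001,-0.084],[0.035,-0.001,-0.084],[0.035,-0.001,-0.084],[0.035,-0.001,-0.084],[0.035,-0.001,-0.084],[0.035,-0.001,-0.084],[0.035,-0.001,-0.084],[0.035,-0.001,-0.084],[0.035,-0.001,-0.084],[0.035,-0.001,-0.084]],"rot":[[0,0,0],[0,0,0],[0,0,0],[0,0,0],[0,0,0],[0,0,0],[0,0,0],[0,0,0],[0,0,0],[0,0,0],[0,0,0],[0,0,0]],"hand":[1,1,1,1,1,0,0,0,0,0,0,0]}' 70
python3 - <<'E'
from h import *
o=manip.get_obs(); print(o['ft_force'],o['torque'],o['position'])
E
```

```text
clock: 44.15
position: [0.3455, 0.3098, 0.0854]
ee_rot: [-0.014, 0.98, 0.003, 0.199]
ft_force: [-4.6, -0.3, 9.1]
grip_width: 0.368
[-4.63380301 -0.30473327  9.07744592] [-0.29364152  0.62504984 -0.14344442] [0.34554091 0.30982702 0.0854184 ]
```

Gripped (width 0.368, like before). Just before switching on, a last stillness check of the hanging baskets.

```bash
cat > chk.py <<'E'
from h import *
import sys
def hooks(z):
    t=np.radians(-35.15); ex=np.array([np.cos(t),np.sin(t)]); ey=np.array([-np.sin(t),np.cos(t)])
    P=cloud(z).reshape(-1,3); P=P[np.isfinite(P[:,0])]
    A=P[:,:2]@ex-.6065; B=P[:,:2]@ey-.0592
    for nm,y0 in [('hook1',-.13),('hook2',0),('hook3',.13)]:
        m=(abs(B-y0)<.06)&(abs(A)<.009)&(P[:,2]>.192)&(P[:,2]<.212)
        tub=(abs(B-y0)<.06)&(abs(A)<.045)&(P[:,2]>.10)&(P[:,2]<.14)
        print(nm,m.sum(),'ey',np.percentile(B[m]-y0,[2,98]).round(4),'ex',np.median(A[m]).round(4),'z',np.median(P[m,2]).round(4),'z ends',np.median(P[m&(B-y0>.035),2]).round(4),np.median(P[m&(B-y0<-.035),2]).round(4),'tub n',tub.sum(),'tub c',np.median(A[tub]).round(4),np.median(B[tub]-y0).round(4))
tag=sys.argv[1]; snap('top',tag); z=load(tag); hooks(z); wbar(z,(.547,.4065),.08,.112,.135)
for ref in sys.argv[2:]:
    a=load(ref)['im'].astype(int); d=np.abs(a-z['im'].astype(int)).max(2)
    reg=d[140:310,365:580]; print(ref,'dryer region changed px(>30):',(reg>30).sum(),'tray region',(d[200:262,140:212]>30).sum(), 'far bench',(d[90:190,180:440]>30).sum())
E
python3 chk.py t31 t29; python3 - <<'E'
from h import *
import runpy,sys
E
```

```text
hook1 258 ey [-0.0489  0.0514] ex -0.0018 z 0.2006 z ends 0.2007 0.2008 tub n 630 tub c -0.001 0.0025
hook2 259 ey [-0.0493  0.0497] ex -0.001 z 0.2002 z ends 0.2002 0.2004 tub n 562 tub c -0.0065 0.001
hook3 256 ey [-0.0469  0.0526] ex -0.0005 z 0.2007 z ends 0.2009 0.2001 tub n 493 tub c -0.0051 0.0008
n 205 c 0.5487 0.4067 size 106.5 11.3 yaw -85.5 ztop 0.1311 zmed 0.1243
t29 dryer region changed px(>30): 0 tray region 0 far bench 0
```

All still (0 changed pixels). Lifting the collar.

```bash
python3 -m handwheel '{"delta_pos":[[-0.002,0,0.005],[-0.004,0,0.0095],[-0.005,0,0.012],[-0.005,0,0.0125],[-0.005,0,0.0125],[-0.005,0,0.0125]],"rot":[[0,0,0],[0,0,0],[0,0,0],[0,0,0],[0,0,0],[0,0,0]],"hand":[0,0,0,0,0,0]}' 70
python3 - <<'E'
from h import *
o=manip.get_obs(); print(o['ft_force'],o['torque'],o['position'])
E
```

```text
clock: 44.8
position: [0.3405, 0.3095, 0.0972]
ee_rot: [-0.014, 0.98, 0.003, 0.198]
ft_force: [3.1, 4.0, -5.7]
grip_width: 0.366
[ 3.05867406  3.99729865 -5.6793132 ] [1.12525892 0.43425291 0.44599301] [0.34045628 0.3094735  0.09721617]
```

```bash
python3 -m handwheel '{"delta_pos":[[0.0053,0.0001,0.0024],[0.0108,0.0003,0.0041],[0.0165,0.0004,0.0051],[0.0222,0.0006,0.0055],[0.0279,0.0007,0.0053],[0.0336,0.0009,0.0046],[0.0392,0.001,0.0034],[0.0447,0.0012,0.0015],[0.0462,0.0012,0.0009],[0.0467,0.0012,0.0006],[0.0467,0.0012,0.0006],[0.0467,0.0012,0.0006]],"rot":[[-0.15,5.7,0],[-0.3,11.5,0],[-0.45,17.2,0],[-0.6,22.9,0],[-0.75,28.6,0],[-0.9,34.4,0],[-1.05,40.1,0],[-1.2,45.8,0],[-1.2,46.8,0],[-1.2,46.8,0],[-1.2,46.8,0],[-1.2,46.8,0]],"hand":[0,0,0,0,0,0,0,0,0,0,0,0]}' 70
python3 - <<'E'
from h import *
o=manip.get_obs(); print(o['ft_force'],o['torque'],o['position'],RR.from_quat(o['ee_rot']).as_matrix()[:,2].round(3))
v=o['position']-np.array([.3643,.310,.045]); print('d',np.hypot(v[0],v[2]),'ang',np.arctan2(v[0],v[2]))
E
```

```text
clock: 46.0
position: [0.3846, 0.3106, 0.0971]
ee_rot: [-0.014, 0.978, -0.003, -0.21]
ft_force: [-8.0, 3.0, -3.1]
grip_width: 0.365
[-8.03868116  3.01795845 -3.10758729] [ 0.66096783  0.57599168 -0.32801634] [0.38458349 0.3106318  0.09705123] [-0.41  -0.012 -0.912]
d 0.05586367995592192 ang 0.3715810105941186
```

```bash
python3 - <<'E'
from h import *
snap('wrist','w32'); zw=load('w32'); Pw=cloud(zw).reshape(-1,3); Pw=Pw[np.isfinite(Pw[:,0])]
Q=Pw[(abs(Pw[:,0]-.40)<.03)&(abs(Pw[:,1]-.31)<.012)&(Pw[:,2]>.125)&(Pw[:,2]<.16)]
print(len(Q),Q.mean(0),Q[:,2].max(), 'expected ball centre', .3643+.0378,.134)
E
```

```text
5252 [0.39336041 0.31004027 0.13177907] 0.1442649096897929 expected ball centre 0.4021 0.134
```

```bash
python3 - <<'E'
from h import *
from scipy.optimize import least_squares
zw=load('w32'); Pw=cloud(zw).reshape(-1,3); Pw=Pw[np.isfinite(Pw[:,0])]
Q=Pw[(abs(Pw[:,0]-.40)<.03)&(abs(Pw[:,1]-.31)<.012)&(Pw[:,2]>.130)&(Pw[:,2]<.16)]
piv=np.array([.3643,.310,.045])
def f(th):
    c=piv+.097*np.array([np.sin(th[0]),0,np.cos(th[0])]); return np.clip(np.linalg.norm(Q-c,axis=1)-.007,-.004,.004)
for t0 in (.2,.3,.4): 
    r=least_squares(f,[t0],loss='soft_l1',f_scale=.001); print(t0,r.x,r.cost)
Q2=Q[Q[:,2]>.136]; print(len(Q2),Q2.mean(0))
E
```

```text
0.2 [0.3939377] 0.0006929962783912086
0.3 [0.39393764] 0.0006929962783416039
0.4 [0.3939377] 0.0006929962783912086
1818 [0.40170476 0.3103181  0.14037569]
```

The ball fit gives a lever lean of +0.394 rad, i.e. at the ON end. Lowering the collar and letting go.

```bash
python3 -m handwheel '{"delta_pos":[[-0.002,0,-0.0045],[-0.004,0,-0.009],[-0.005,0,-0.012],[-0.005,0,-0.012],[-0.005,0,-0.012],[-0.005,0,-0.012]],"rot":[[0,0,0],[0,0,0],[0,0,0],[0,0,0],[0,0,0],[0,0,0]],"hand":[0,0,0,0,0,0]}' 70
python3 -m handwheel '{"delta_pos":[[0,0,0],[0,0,0],[0,0,0],[0,0,0],[0,0,0],[0,0,0],[0,0,0]],"rot":[[0,0,0],[0,0,0],[0,0,0],[0,0,0],[0,0,0],[0,0,0],[0,0,0]],"hand":[1,1,1,1,1,1,1]}' 70
python3 - <<'E'
from h import *
o=manip.get_obs(); print(o['ft_force'],o['position'])
E
```

```text
clock: 46.65
position: [0.3806, 0.3106, 0.0869]
ee_rot: [-0.014, 0.978, -0.002, -0.209]
ft_force: [-6.5, 0.2, 10.7]
grip_width: 0.364
clock: 47.35
position: [0.3823, 0.3102, 0.0857]
ee_rot: [-0.014, 0.978, -0.003, -0.207]
ft_force: [0.4, 0.4, -0.0]
grip_width: 0.998
[ 0.35143514  0.35302315 -0.04374375] [0.38232581 0.31018437 0.08569401]
```

Retreat along the lever, then untilt and go up.

```bash
python3 -m handwheel '{"delta_pos":[[0.018,0,0.0415],[0.035,0,0.083],[0.035,0,0.095],[0.035,0,0.14],[0.02,0,0.18],[0,0,0.21],[0,0,0.215],[0,0,0.215],[0,0,0.215]],"rot":[[0,0,0],[0,0,0],[0,0,0],[0,-8,0],[0,-16,0],[0,-23.5,0],[0,-23.5,0],[0,-23.5,0],[0,-23.5,0]],"hand":[1,1,1,1,1,1,1,1,1]}' 70
python3 - <<'E'
from h import *
snap('wrist','w33'); zw=load('w33'); Pw=cloud(zw).reshape(-1,3); Pw=Pw[np.isfinite(Pw[:,0])]
Q=Pw[(abs(Pw[:,0]-.39)<.05)&(abs(Pw[:,1]-.31)<.025)&(Pw[:,2]>.09)&(Pw[:,2]<.16)]
ax=np.array([.3894,0.0102,.9211]); piv=np.array([.3643,.310,.045]); s=(Q-piv)@ax; r=np.linalg.norm((Q-piv)-np.outer(s,ax),axis=1)
m=(r>.008)&(r<.015); print('collar top along lever (exp .074):',np.percentile(s[m],[10,50,90]),m.sum(),'ball',Q[s>.094].mean(0))
from scipy.optimize import least_squares
B=Q[s>.085]
def f(th):
    c=piv+.097*np.array([np.sin(th[0]),0.0,np.cos(th[0])]); return np.clip(np.linalg.norm(B-c,axis=1)-.007,-.004,.004)
print(least_squares(f,[.35],loss='soft_l1',f_scale=.001).x)
E
python3 chk.py t33 t31
```

```text
clock: 48.25
position: [0.3824, 0.3097, 0.2994]
ee_rot: [-0.013, 1.0, -0.006, -0.005]
ft_force: [-0.1, 0.4, 0.0]
grip_width: 0.997
collar top along lever (exp .074): [0.07342162 0.07487776 0.07577735] 494 ball [0.40083921 0.310078   0.14003853]
[0.39044219]
hook1 255 ey [-0.0486  0.0509] ex -0.0017 z 0.2009 z ends 0.1999 0.2009 tub n 643 tub c -0.0015 0.0038
hook2 257 ey [-0.0492  0.0502] ex -0.0011 z 0.2005 z ends 0.1995 0.2006 tub n 568 tub c -0.0088 0.0017
hook3 257 ey [-0.0473  0.0527] ex -0.0005 z 0.2006 z ends 0.2004 0.2009 tub n 499 tub c -0.006 -0.0002
n 204 c 0.5488 0.4066 size 105.8 11.1 yaw -85.3 ztop 0.1313 zmed 0.1239
t31 dryer region changed px(>30): 0 tray region 0 far bench 0
```

The collar is down (74.9 mm) and the lever is at the ON end. A last check compares the bystanders with the first top picture.

```bash
python3 - <<'E'
from h import *
a=load('top0')['im'].astype(int)
regs={'breadboard':(185,118,262,180),'spool':(260,137,292,170),'multimeter':(310,95,358,172),'orange1':(376,90,432,148),'flux':(266,224,288,246),'screwdriver':(248,290,325,322),'pliers':(125,282,163,348),'jar':(362,280,398,312),'orange2':(175,345,238,392),'boxdryer base':(365,140,575,305)}
for tag in ['t6','t29','t33','t24']:
    b=load(tag)['im'].astype(int); d=np.abs(a-b).max(2)
    print(tag,{k:int((d[v0:v1,u0:u1]>60).sum()) for k,(u0,v0,u1,v1) in regs.items()})
# box lever: fine depth compare with initial ball
for tag in ['top0','t33']:
    P=cloud(load(tag)); Q=P[285:330,195:235].reshape(-1,3); Q=Q[(Q[:,2]>.128)&(Q[:,2]<.16)]; print(tag,len(Q),Q.mean(0) if len(Q) else None)
print(manip.get_obs()['joint_velocities'].round(3), manip.get_obs()['clock'])
E
```

```text
t6 {'breadboard': 0, 'spool': 0, 'multimeter': 0, 'orange1': 0, 'flux': 0, 'screwdriver': 0, 'pliers': 184, 'jar': 0, 'orange2': 1126, 'boxdryer base': 0}
t29 {'breadboard': 0, 'spool': 0, 'multimeter': 0, 'orange1': 0, 'flux': 0, 'screwdriver': 0, 'pliers': 822, 'jar': 0, 'orange2': 1086, 'boxdryer base': 1356}
t33 {'breadboard': 0, 'spool': 0, 'multimeter': 0, 'orange1': 0, 'flux': 0, 'screwdriver': 0, 'pliers': 2421, 'jar': 0, 'orange2': 1419, 'boxdryer base': 1366}
t24 {'breadboard': 0, 'spool': 0, 'multimeter': 0, 'orange1': 0, 'flux': 0, 'screwdriver': 0, 'pliers': 0, 'jar': 2, 'orange2': 0, 'boxdryer base': 10288}
top0 32 [0.40064257 0.30982309 0.13957837]
t33 31 [0.40231495 0.30997046 0.13949664]
[ 0.002  0.005 -0.003 -0.003  0.001 -0.    -0.003] 48.35
```

Only the pliers and the near orange basket are hidden by the arm. I'll move it aside for one unobstructed check.

```bash
python3 -m handwheel '{"delta_pos":[[0.01,-0.035,0.01],[0.025,-0.075,0.02],[0.04,-0.12,0.03],[0.055,-0.165,0.03],[0.07,-0.21,0.03],[0.08,-0.25,0.03],[0.09,-0.28,0.03],[0.09,-0.28,0.03],[0.09,-0.28,0.03],[0.09,-0.28,0.03]],"rot":[[0,0,-6],[0,0,-12],[0,0,-18],[0,0,-24],[0,0,-30],[0,0,-36],[0,0,-40],[0,0,-40],[0,0,-40],[0,0,-40]],"hand":[1,1,1,1,1,1,1,1,1,1]}'
python3 chk.py t34 t33
python3 - <<'E'
from h import *
a=load('top0')['im'].astype(int); b=load('t34')['im'].astype(int); d=np.abs(a-b).max(2)
regs={'breadboard':(185,118,262,180),'spool':(260,137,292,170),'multimeter':(310,95,358,172),'orange1':(376,90,432,148),'flux':(266,224,288,246),'screwdriver':(248,290,325,322),'pliers':(125,282,163,348),'jar':(362,280,398,312),'orange2':(175,345,238,392),'switchbox':(185,265,240,335)}
print({k:int((d[v0:v1,u0:u1]>60).sum()) for k,(u0,v0,u1,v1) in regs.items()})
P=cloud(load('t34')); Q=P[285:330,195:235].reshape(-1,3); Q=Q[(Q[:,2]>.128)&(Q[:,2]<.16)]; print('ball',len(Q),Q.mean(0) if len(Q) else None)
o=manip.get_obs(); print(o['ft_force'],o['clock'])
E
```

```text
clock: 49.35
position: [0.4722, 0.0311, 0.3299]
ee_rot: [0.329, 0.944, -0.005, -0.006]
ft_force: [-0.3, 1.1, -0.4]
grip_width: 0.996
hook1 255 ey [-0.0491  0.0507] ex -0.0019 z 0.2006 z ends 0.2006 0.2008 tub n 636 tub c -0.0006 0.0026
hook2 253 ey [-0.0489  0.05  ] ex -0.0009 z 0.2003 z ends 0.1999 0.201 tub n 562 tub c -0.0071 0.0014
hook3 261 ey [-0.0468  0.0527] ex -0.0004 z 0.2007 z ends 0.1999 0.2016 tub n 505 tub c -0.007 0.0003
n 206 c 0.5488 0.4073 size 104.9 11.3 yaw -85.3 ztop 0.1315 zmed 0.124
t33 dryer region changed px(>30): 765 tray region 0 far bench 0
{'breadboard': 0, 'spool': 0, 'multimeter': 0, 'orange1': 0, 'flux': 124, 'screwdriver': 902, 'pliers': 0, 'jar': 496, 'orange2': 0, 'switchbox': 1}
ball 30 [0.40253485 0.30988013 0.14058999]
[-0.46186192 -0.19554706  0.30521984] 49.4
```

Everything agrees: the switch box looks as at the start (1 px differs), the pliers and orange basket are unmoved, and the other bystanders were unchanged in the previous unobstructed view. The differences now are the arm and its shadow. Handing in.

```bash
python3 -c "
from workcell import manip
print(manip.hand_in())"
```

```text
the job is handed in; nothing more can be done
None
```

I did the whole job in the order asked, in about 49 s of robot time, and handed it in; no verdict was reported.

- **Off:** I lifted the collar, swung the lever fully over and let the collar drop. The wrist depth showed the collar down (74.8 mm from the pivot) and the ball at the OFF end.
- **Dry basket:** I took it off the middle hook and stood it in the black tray. Its handle bar is level with the top at about 0.124 m, the right height for standing flat, and in line with the tray.
- **Washed baskets:** All three were on the mat, and each now hangs on both prongs of its own hook. All three bars read level at hook height and centred on their hooks to within 3 mm. A picture just before switching on matched the one about 2 s earlier, with 0 changed pixels.
- **On again:** I swung the lever back the same way. The collar is down at 74.9 mm and the lever leans +0.39 rad (0.40 is fully ON). The switch box looks as it did at the start, with 1 pixel different.
- **Everything else:** Nothing on the bench moved between the first and last pictures. No single picture shows it all, because the arm or its shadow always hid something: the pliers and near orange basket in one late picture, and the flux bottle, screwdriver and jar in the other.

No knocked basket was seen. I reached the 40-picture viewing limit partway through. I checked the third basket's grasp and hanging, the switch-on and the final state from depth and pixel comparisons, not by eye. No check failed.

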